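Fill a narrow jar with chocolates through a jar funnel

ROBOT

A 7-joint arm with a two-finger parallel gripper is mounted at the origin on the work surface. World frame = base frame: x ahead of the robot, y to its left, z up, the work surface at z = 0. Lengths are in m, angles in degrees, forces in N, time in s.
With the tool pointing down it reaches from about 0.425 to 0.875 m from the base axis. Payload 4.7 kg.
Tool frame: the origin (TCP) lies at the very end of the fingers, on their centre line; the grasp point (between the pads) lies 19 mm behind it; x points along the fingers, z is the direction in which the jaws open and shut, and the axes are right-handed (so a half turn about x gives the same grasp; the last joint's range is limited). The gripper opens to 87 mm and grips with 3 to 60 N. Pads are 19 mm wide; open, the fingers measure 117 mm over their backs; the gripper's body (75 mm by 190 mm) begins 51 mm behind the grasp point.
Start: joints at [75.12, 18.392, -4.016, 83.108, 1.295, 78.541, -3.26], TCP at [0.176, -0.626, 0.191] pointing down, gripper open.
Joint ranges: [-163.93, 163.93], [-17.29, 119.83], [-79.2, 71.16], [3.27, 140.29], [-89.18, 269.18], [5.43, 117.66], [-154.24, 154.24]. Speed limits (degrees/s): [147.25, 147.25, 180, 180, 180, 180, 180].

INTERFACE

Orientations are given as [roll, pitch, yaw] about the fixed x, y, z axes, in that order (R = Rz(yaw) Ry(pitch) Rx(roll)).
In Python, from cell import env gives the robot as it stands. The module is installed in compiled form; this text tells all that it offers.
- The arm moves only by the tool drive_tool, never from a script. Its argument "increments" is a list of rows, each a list of 2 entries, a list of its own where there are three numbers: the shift along the tool's x, y, z scaled (see below), then the turn, a rotation vector about the tool's x, y, z scaled (see below). In form: [[[dx, dy, dz], [wx, wy, wz]], ...]. A call has 1 to 10 rows; each row shifts and turns the commanded pose from where the row before left it, along the tool's axes as they then stand; what a row does not reach is not made up. The controller multiplies each number of a shift by 0.04 m and each number of a turn by 120 degrees. A row lasts 1/10 s, in which the tool goes at most 50 mm and 8.59 degrees, less where a joint would pass 70% of its speed; a pose out of reach is approached as far as the arm can. A call with a number of a shift or a turn outside -1 to 1 is refused whole. A call with a gripper value outside its range is refused whole. "hand" is the gripper's target within -1 to 1 (fully open at 1, half-way at 0, shut at -1), set as the call begins (left out, the last holds). The fingers move at their own pace and stop on an object; "squeeze" is the grip in N (left out, the last holds). Time passes only in rows, so rows that do not move let the fingers close. It gives the time, the measured TCP pose, the force and the opening at its end, in the units of the state.
- env.get_obs(): the state, without advancing time (a new reading comes with each control period).
- env.read_camera(name): name is "scene" or "top" or "wrist"; returns a dict with "frame" (420x560x3 uint8, red, green, blue), "fx", "fy", "cx", "cy" (pixels), "distortion" ([k1, k2, p1, p2, k3] as OpenCV has them; the pictures are not rectified), "R" (3x3) and "t" (3): a world point X has camera coordinates R X + t. Camera axes: x right, y down, z forward; pixel columns grow to the right and rows downward; lengths in m; the calibration is good to about 2 mm. A picture is of the moment at which its call begins. There is no depth.
- env.sign_off(): hands the job in, once; it reports no verdict.
The state is a dict: "time_s": time; "qpos": joint angles; "joint_velocities": joint speeds; "effort": joint torques, N m; "tool_pos": TCP position; "tool_rot": TCP orientation; "force": force on the tool from outside, world axes, zero at the start; "wrist_torque": the same for the moment, N m; "grip_width": finger opening in m.
Only numpy, scipy, OpenCV 4.12 (cv2) and the standard library are available. Lean on these libraries where they do the work, as an engineer would, in place of code of your own. Each camera call takes 0.05 s, during which the arm holds its last target.

TASK

Set the green funnel in the mouth of the narrow glass jar, then take the steel scoop by its black handle and pour its six chocolates through the funnel so that every one drops down into the jar and none stays caught in the funnel. Leave the funnel standing in the jar and lay the empty scoop flat on the wooden board again, with the jar still upright and the other things on the table left where they are.

Things in the scene. Friction and masses are not known exactly. Their poses are not given: they have to be found in the camera images.
- jar: Narrow straight glass jar standing loose on the bench, 57 mm outside, 48 mm bore, 125 mm high, floor 6 mm thick, 300 g. Origin under its centre, z up. It tips over if pushed hard near the top.
- jar_mouth (a point): Centre of the jar's mouth, level with its rim, 125 mm over its underside.
- funnel: Green plastic jar funnel standing upright on its spout on a white board (12 mm thick), 90 g. Origin: centre of the spout's lower end, z up. Spout 28 mm long, 39 mm outside at its top, 38 mm at its end (32 mm opening); above it a 45 degree cone widens to a rim 120 mm across. Seated, its cone rests on the jar's rim, its origin about 92 mm above the jar's underside.
- funnel_grip (a point): Point to hold on the funnel's flat handle, (-84, 0, 70.5) mm in the funnel's frame. The handle sticks out from the rim along the funnel's -x, from 58 to 104 mm off the axis, 14 mm wide (y), 9 mm thick (z). Pinch it across its width.
- funnel_mouth (a point): Centre of the funnel's rim, 76 mm above the funnel's origin.
- scoop: Steel scoop, 160 g, lying flat on the wooden board, loaded with the six chocolates. Origin under the centre of its floor, x to the open nose, z up. Floor flat and 75 mm wide from x -40 to 36 mm, then rising 12.5 mm and narrowing to 68 mm at the nose. Walls 46 mm high at the back, 40 at x 36, 14 at the nose. From about 20 degrees nose-down its load starts over the nose, by 60 it is empty; level it keeps it.
- scoop_grip (a point): Point to hold on the scoop's level black handle, (-100, 0, 38) mm in the scoop's frame; the handle runs along x from -160 to -60 mm, 20 mm wide (y), 16 mm thick (z). Pinch it across its width, firmly: the scoop is nose-heavy. The gripper may lean in the handle's upright plane: with the wrist leaning away from the nose at the pick-up, it leans less far forward in the pour.
- scoop_nose (a point): Middle of the nose's upper edge: (70, 0, 15) mm in the scoop's frame; the last thing the chocolates roll over.
- board: Fixed wooden board, 300 x 180 x 15 mm, origin under its centre, long side along its x; the scoop lies on it at the start and must lie on it at the end.
- choc1: Dark chocolate, a round-ended piece 29 mm long and 23 mm thick, 10 g; origin at its centre, x along its length. Two or more can bridge in the funnel's throat and stick there; they then need to be loosened, for instance by pressing the lowest ones gently down from above with closed fingertips.
- choc2: White chocolate, a round-ended piece 29 mm long and 23 mm thick, 10 g; origin at its centre, x along its length. Two or more can bridge in the funnel's throat and stick there; they then need to be loosened, for instance by pressing the lowest ones gently down from above with closed fingertips.
- choc3: Dark chocolate, a round-ended piece 29 mm long and 23 mm thick, 10 g; origin at its centre, x along its length. Two or more can bridge in the funnel's throat and stick there; they then need to be loosened, for instance by pressing the lowest ones gently down from above with closed fingertips.
- choc4: Dark chocolate, a round-ended piece 29 mm long and 23 mm thick, 10 g; origin at its centre, x along its length. Two or more can bridge in the funnel's throat and stick there; they then need to be loosened, for instance by pressing the lowest ones gently down from above with closed fingertips.
- choc5: White chocolate, a round-ended piece 29 mm long and 23 mm thick, 10 g; origin at its centre, x along its length. Two or more can bridge in the funnel's throat and stick there; they then need to be loosened, for instance by pressing the lowest ones gently down from above with closed fingertips.
- choc6: Dark chocolate, a round-ended piece 29 mm long and 23 mm thick, 10 g; origin at its centre, x along its length. Two or more can bridge in the funnel's throat and stick there; they then need to be loosened, for instance by pressing the lowest ones gently down from above with closed fingertips.
- knife: Bystander: bread knife lying flat, maroon 125 x 24 x 18 mm handle (along -x of its frame), 230 mm blade along +x; leave it alone.
- palette_knife: Bystander: palette knife lying flat, dark wooden 100 x 20 x 14 mm handle along -x, 160 mm steel blade along +x; leave it alone.
- full_jar: Bystander: closed brown jar with a brass lid, 58 mm across, 140 mm high, origin under its centre; leave it alone.
- steel_cup: Bystander: small open steel cup, 72 mm across, 62 mm high, origin under its centre; leave it alone.
- tin: Bystander: blue tin, 74 mm across, 85 mm high, origin under its centre; leave it alone.

How it is judged:
By the outcome, as a careful person would: the job done as asked, in the order asked, and still so for the second after the job is handed in, with the robot touching nothing.
It also fails if it takes over 64 s, if anything falls off the work surface, if the arm or the gripper's body presses on something with over 40 N, if the wrist force passes 120 N, or if a joint passes its speed limit or range.

## Working session

There is one attempt and no reset: what is moved stays moved. The work goes in short steps, Python scripts to look and compute and a tool call to move; the robot and the scene stay as the last step left them, time stands still between calls to the robot, and variables do not carry over. Pictures are saved under pics/ and viewed, and the job is handed in when it is done.

Besides the shell and the picture viewer there is one more tool, called after "Emit:" as name(argument=value, ...) on one line, values as JSON. drive_tool: Moves the arm, as the interface text tells. Shifts and turns lie within -1 to 1; 1 stands for 0.04 m of shift or 120 degrees of turn. Its arguments: {"type":"object","properties":{"increments":{"type":"array"},"hand":{"type":"number"},"squeeze":{"type":"number"}},"required":["increments"]}

```bash
mkdir -p pics; cat > h.py <<'E'
import numpy as np, cv2
from cell import env
def snap(n,f):
    c=env.read_camera(n); cv2.imwrite('pics/'+f,cv2.cvtColor(c['frame'],cv2.COLOR_RGB2BGR)); return c
def ray(c,u,v):
    K=np.array([[c['fx'],0,c['cx']],[0,c['fy'],c['cy']],[0,0,1]]);R=np.array(c['R']);t=np.array(c['t'])
    p=cv2.undistortPoints(np.array([[[u,v]]],float),K,np.array(c['distortion'],float))[0,0]
    d=R.T@np.array([p[0],p[1],1]);o=-R.T@t
    return o,d/np.linalg.norm(d)
def plane(c,u,v,z):
    o,d=ray(c,u,v); return o+d*(z-o[2])/d[2]
def proj(c,X):
    K=np.array([[c['fx'],0,c['cx']],[0,c['fy'],c['cy']],[0,0,1]]);R=np.array(c['R']);t=np.array(c['t'])
    return cv2.projectPoints(np.array(X,float).reshape(-1,3),cv2.Rodrigues(R)[0],t,K,np.array(c['distortion'],float))[0].reshape(-1,2)
E
python3 - <<'E'
from h import *
np.set_printoptions(precision=4,suppress=True)
print(env.get_obs())
import pickle
cs={}
for n in ['scene','top','wrist']:
    cs[n]=snap(n,n+'0.png'); c=cs[n]
    print(n,c['fx'],c['cx'],c['cy'],c['distortion'],-np.array(c['R']).T@c['t']); print(np.array(c['R']))
pickle.dump(cs,open('c0.pkl','wb'))
E
```

```text
{'time_s': 0.0, 'qpos': array([75.1218, 18.4387, -4.0158, 83.1738,  1.2949, 78.5396, -3.2614]), 'joint_velocities': array([ 0.0319, -0.0302,  0.002 ,  0.0187, -0.0096,  0.0915,  0.0122]), 'effort': array([  0.0012, -49.1285,  -0.4036, -31.2524,  -0.0642,   0.0436,
         0.0002]), 'tool_pos': array([ 0.1755, -0.6252,  0.1899]), 'tool_rot': array([-177.1009,   89.8929,  108.5858]), 'force': array([ 0.2412, -0.5307,  0.0553]), 'wrist_torque': array([ 0.0378,  0.0067, -0.0335]), 'grip_width': 0.08678924263647488}
scene 441.4488346428594 277.90356428902027 207.82100792808038 [0.0299 0.     0.     0.     0.    ] [ 1.1217 -0.7172  0.718 ]
[[ 0.8133  0.5818 -0.0064]
 [ 0.3281 -0.4676 -0.8208]
 [-0.4806  0.6654 -0.5712]]
top 482.1744593154853 281.62095534416034 203.53506386189287 [-0.0221  0.      0.      0.      0.    ] [0.5168 0.0097 1.2042]
[[ 0.0199 -0.9998 -0.0066]
 [-0.9963 -0.0192 -0.0835]
 [ 0.0834  0.0082 -0.9965]]
wrist 319.5094552101366 277.22228451579446 202.1323619827675 [-0.0083  0.      0.      0.      0.    ] [ 0.2571 -0.6025  0.3844]
[[ 0.27   -0.9629 -0.0011]
 [-0.9172 -0.2576  0.3039]
 [-0.2929 -0.0811 -0.9527]]
```

View pics/top0.png

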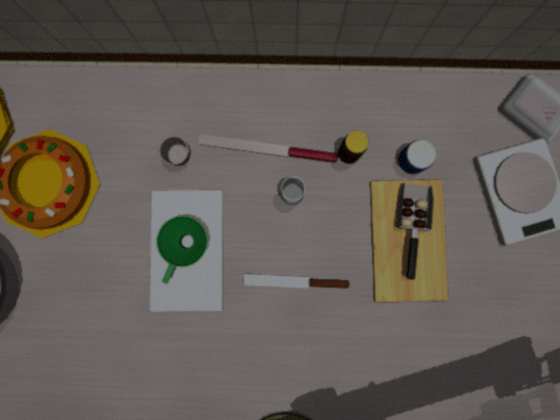

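View pics/scene0.png

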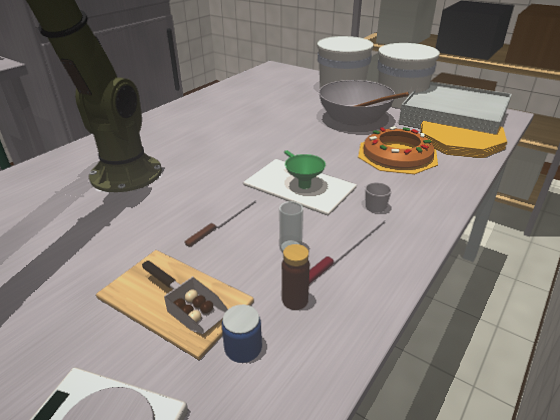

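View pics/wrist0.png

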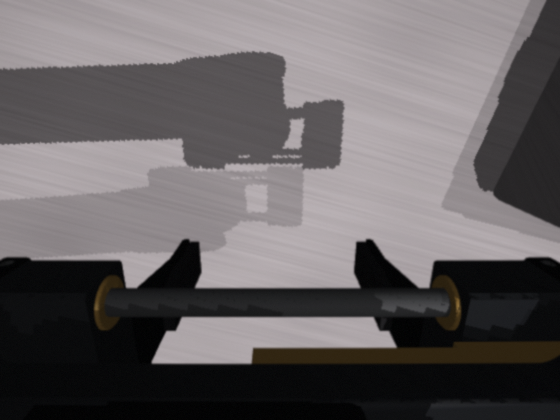

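```bash
python3 - <<'E'
from h import *
import pickle
np.set_printoptions(precision=4,suppress=True)
cs=pickle.load(open('c0.pkl','rb'))
t=cs['top']['frame'];hsv=cv2.cvtColor(t,cv2.COLOR_RGB2HSV)
g=cv2.inRange(hsv,(45,100,30),(85,255,255))
n,l,s,ce=cv2.connectedComponentsWithStats(g)
print([ (s[i],ce[i]) for i in range(n) if s[i][4]>30])
gs=cv2.inRange(cv2.cvtColor(cs['scene']['frame'],cv2.COLOR_RGB2HSV),(45,100,30),(85,255,255))
n,l,s,ce=cv2.connectedComponentsWithStats(gs)
print([ (s[i],ce[i]) for i in range(n) if s[i][4]>30])
def crop(n,x,y,w,h,k,f):
    im=cs[n]['frame'][y:y+h,x:x+w]; im=cv2.resize(im,None,fx=k,fy=k,interpolation=cv2.INTER_CUBIC)
    im=np.clip(im.astype(float)*1.6,0,255).astype(np.uint8)
    cv2.imwrite('pics/'+f,cv2.cvtColor(im,cv2.COLOR_RGB2BGR))
crop('top',130,150,100,140,4,'cr_fun.png')
crop('top',260,160,60,60,8,'cr_jar.png')
crop('top',365,170,90,140,4,'cr_sc.png')
crop('scene',255,190,80,70,7,'cr_jar2.png')
crop('scene',130,250,130,90,6,'cr_sc2.png')
E
```

```text
[(array([     0,      0,    560,    420, 233133], dtype=int32), array([280.462 , 209.2491])), (array([ 19, 143,   8,   8,  33], dtype=int32), array([ 22.4545, 146.3636])), (array([ 47, 144,   8,   7,  31], dtype=int32), array([ 50.9355, 147.1935])), (array([ 66, 185,   7,   9,  35], dtype=int32), array([ 68.7143, 188.8286])), (array([ 28, 212,   5,   9,  35], dtype=int32), array([ 29.8857, 215.9714])), (array([ 157,  216,   50,   67, 1922], dtype=int32), array([180.6061, 242.4006]))]
[(array([     0,      0,    560,    420, 234549], dtype=int32), array([279.4067, 209.6329])), (array([285, 151,  40,  23, 591], dtype=int32), array([304.8613, 163.7445]))]
```

View pics/cr_fun.png

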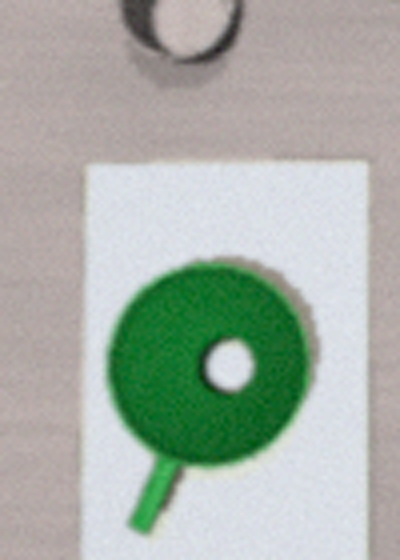

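View pics/cr_jar.png

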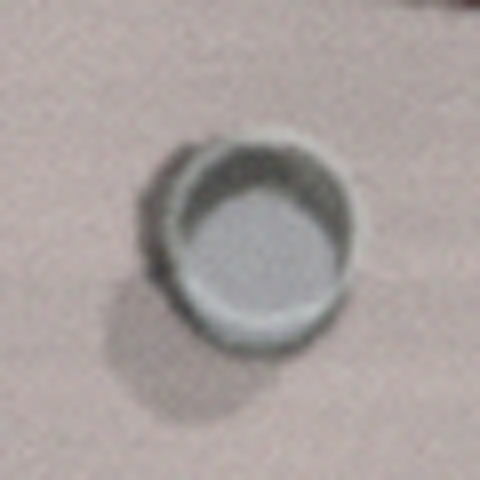

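View pics/cr_sc.png

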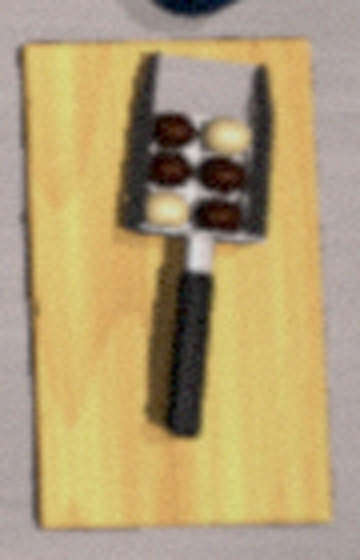

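View pics/cr_jar2.png

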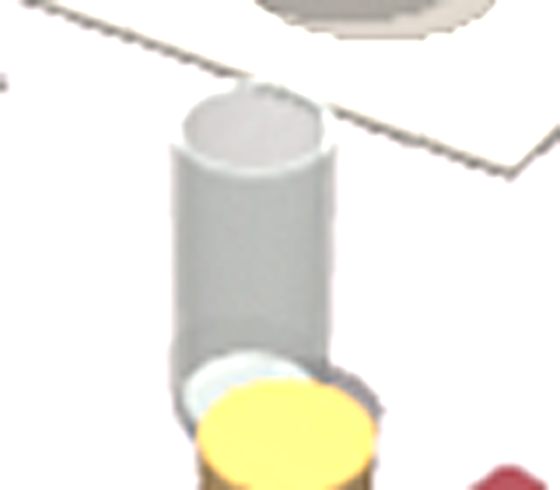

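View pics/cr_sc2.png

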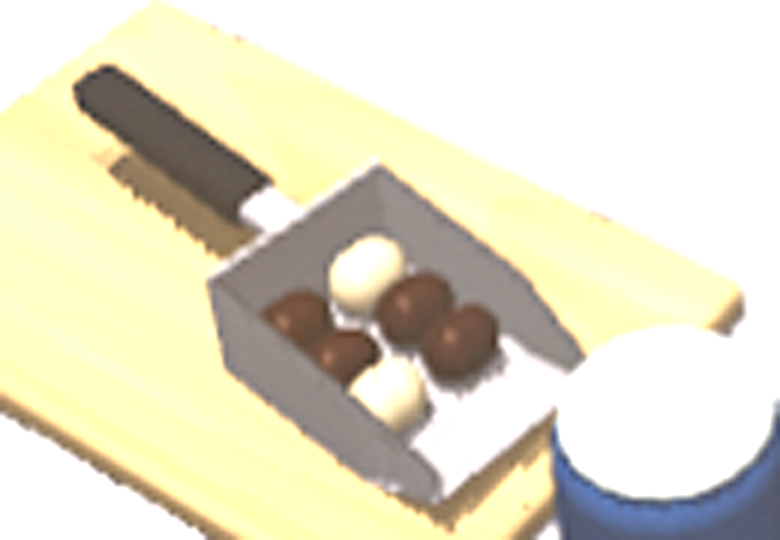

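```bash
python3 - <<'E'
from h import *
import pickle
np.set_printoptions(precision=4,suppress=True)
cs=pickle.load(open('c0.pkl','rb'))
c=cs['top'];t=c['frame'];hsv=cv2.cvtColor(t,cv2.COLOR_RGB2HSV)
g=cv2.inRange(hsv,(45,80,20),(85,255,255));m=np.zeros_like(g);m[205:290,145:215]=g[205:290,145:215]
# rim circle: opening removes handle
cnt=max(cv2.findContours(m,cv2.RETR_EXTERNAL,cv2.CHAIN_APPROX_NONE)[0],key=cv2.contourArea)
o=cv2.morphologyEx(cv2.drawContours(np.zeros_like(g),[cnt],-1,255,-1),cv2.MORPH_OPEN,cv2.getStructuringElement(cv2.MORPH_ELLIPSE,(21,21)))
oc=max(cv2.findContours(o,cv2.RETR_EXTERNAL,cv2.CHAIN_APPROX_NONE)[0],key=cv2.contourArea)
el=cv2.fitEllipse(oc);print(el)
P=plane(c,*el[0],0.088);print('rim',P, 'edge', [np.linalg.norm(plane(c,*p[0],0.088)-P) for p in oc[::20]])
h=cv2.subtract(cv2.drawContours(np.zeros_like(g),[cnt],-1,255,-1),cv2.dilate(o,np.ones((3,3))))
ys,xs=np.nonzero(h);sel=ys>262;print(xs[sel].min(),xs[sel].max(),ys[sel].max())
W=np.array([plane(c,x,y,0.087) for x,y in zip(xs[sel],ys[sel])]);print('handle centroid',W.mean(0),len(W))
d=P[:2]-W.mean(0)[:2];print('dist',np.linalg.norm(d),'yaw',np.degrees(np.arctan2(d[1],d[0])))
# white hole -> spout end at z .012? see hole centre
# scene check of rim
# scoop handle
k=cv2.inRange(hsv,(0,0,0),(180,255,45));mm=np.zeros_like(k);mm[232:285,400:425]=k[232:285,400:425]
n,l,s,ce=cv2.connectedComponentsWithStats(mm);
for i in range(1,n):
    if s[i][4]>50:
        ys,xs=np.nonzero(l==i);pts=np.c_[xs,ys].astype(np.float32);r=cv2.minAreaRect(pts);print(s[i],ce[i],r)
        b=cv2.boxPoints(r);print(np.array([plane(c,*p,0.061) for p in b]))
for n,pt in [('jar top',(260+259/8,160+236/8))]:print(n,plane(c,*pt,.125))
s=cs['scene'];print('jar scene',plane(s,255+253/7,190+128/7,.125))
print(t[225:285:4,400:424].max(2))
E
```

```text
((181.59878540039062, 240.8863983154297), (48.83238983154297, 50.499290466308594), 36.504634857177734)
rim [0.5191 0.2486 0.088 ] edge [np.float64(0.058090987249458874), np.float64(0.05770428080781516), np.float64(0.05759561233763453), np.float64(0.057905320763102106), np.float64(0.056769348323732795), np.float64(0.05685786137219679), np.float64(0.05905595058938803), np.float64(0.05785468589700167)]
163 174 282
handle centroid [0.4426 0.2774 0.087 ] 94
dist 0.08169997610723082 yaw -20.665690610583727
[405 237  13  42 355] [411.169  258.1239] ((410.98876953125, 257.6294860839844), (9.269369125366211, 40.93248748779297), 4.969740390777588)
[[ 0.4434 -0.2733  0.061 ]
 [ 0.5392 -0.2817  0.061 ]
 [ 0.5378 -0.3035  0.061 ]
 [ 0.442  -0.295   0.061 ]]
jar top [ 0.6393 -0.005   0.125 ]
jar scene [ 0.6494 -0.0101  0.125 ]
[[ 46  68  86 101 112 117 119 122 124 127 120 110  76  50  26  18  17  23
   32  31  35  31  33  28]
 [112 109 118 117 111  99  70  53  56  52  51  65  92 120 130 125 116 106
   84  75  82  89  92  97]
 [133 136 135 134 131 112  73  57  60  56  55  67 102 130 136 132 130 123
[... 540 characters left out ...]
23  76  61  52  51  51  42  24   6  27  28  37  28  26  27  62 107
  129 136 134 135 137 134]
 [132 117  74  57  55  54  47  36  11  13  30  33  28  24  27  33  79 128
  136 137 135 134 140 135]
 [132 113  78  59  55  53  42  24   2  22  26  33  31  29  24  44  92 126
  136 134 138 136 138 136]
 [133 116  75  61  51  55  38  23  17  27  34  28  32  28  32  66 111 131
  134 135 135 135 134 136]
 [122  93  65  57  57  48  36  10  23  30  31  30  29  29  40  86 123 135
  135 135 135 136 137 134]
 [130 126 126 122 118 100  71  43  28  27  30  25  24  30  56  99 129 136
  136 138 135 137 135 138]
 [135 134 134 132 133 131 130 131 130 134 136 137 135 137 136 133 137 136
  137 135 135 135 135 137]]
```

```bash
python3 - <<'E'
from h import *
import pickle
cs=pickle.load(open('c0.pkl','rb'))
a=np.linspace(0,2*np.pi,60)
def circ(x,y,z,r):return np.c_[x+r*np.cos(a),y+r*np.sin(a),z+0*a]
def ov(n,x,y,w,h,k,f,curves):
    im=cv2.resize(cs[n]['frame'],None,fx=k,fy=k,interpolation=cv2.INTER_CUBIC)
    im=np.clip(im.astype(float)*1.5,0,255).astype(np.uint8)
    for X,col in curves:
        p=(proj(cs[n],X)+.5)*k-.5
        cv2.polylines(im,[np.round(p).astype(np.int32)],False,col,1)
    im=im[y*k:(y+h)*k,x*k:(x+w)*k];return cv2.cvtColor(im,cv2.COLOR_RGB2BGR)
J=(0.643,-0.0065)
cv=[(circ(*J,.125,.0285),(255,0,0)),(circ(*J,0,.0285),(0,0,255))]
A=ov('top',260,160,60,60,6,'',cv);B=ov('scene',265,190,60,70,6,'',cv)
F=(0.519,0.2486)
yaw=np.radians(-20.7);R=np.array([[np.cos(yaw),-np.sin(yaw)],[np.sin(yaw),np.cos(yaw)]])
hd=np.array([[-.058,-.007],[-.104,-.007],[-.104,.007],[-.058,.007]])@R.T+F
hd=np.c_[hd,np.full(4,.087)]
cf=[(circ(*F,.088,.060),(255,0,0)),(circ(*F,.012,.019),(0,0,255)),(hd,(255,255,0))]
C=ov('top',145,205,75,85,5,'',cf);D=ov('scene',270,140,70,60,5,'',cf)
H=max(i.shape[0] for i in(A,B,C,D))
for n,l in (('ov1.png',(A,B)),('ov2.png',(C,D))):
    cv2.imwrite('pics/'+n,np.hstack([cv2.copyMakeBorder(i,0,H-i.shape[0],0,8,cv2.BORDER_CONSTANT) for i in l]))
E
```

```text
(no output)
```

View pics/ov1.png

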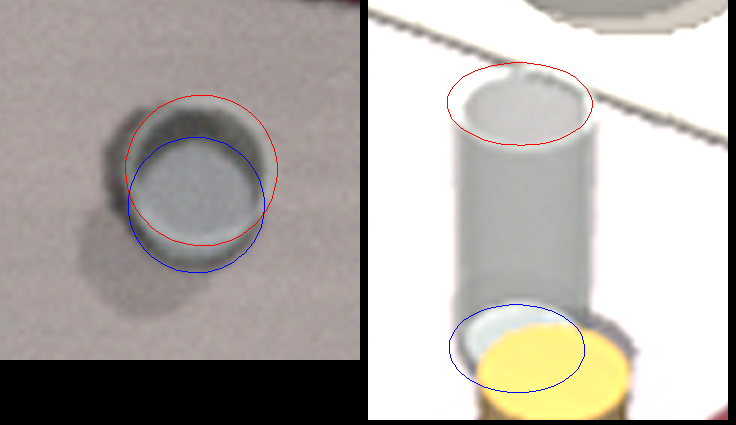

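View pics/ov2.png

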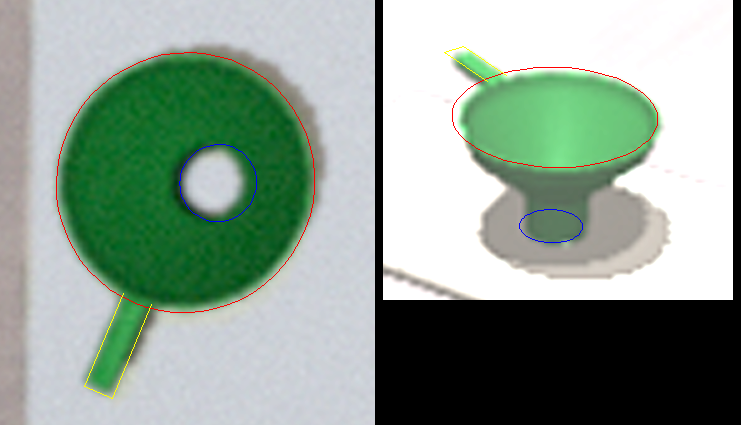

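```bash
cat >> h.py <<'E'
from scipy.spatial.transform import Rotation as Ro
def pose():
    o=env.get_obs(); return np.array(o['tool_pos']),Ro.from_euler('xyz',o['tool_rot'],degrees=True),o
def simu(p,R,rows):
    for s,w in rows:
        p=p+R.apply(np.array(s)*.04); R=R*Ro.from_rotvec(np.radians(np.array(w)*120))
    return p,R
def show(p,R):
    M=R.as_matrix(); print('p',np.round(p,4),'x',np.round(M[:,0],3),'z',np.round(M[:,2],3),'az z %.2f'%np.degrees(np.arctan2(M[1,2],M[0,2])))
E
python3 - <<'E'
from h import *
p,R,o=pose();show(p,R);print(R.as_matrix()[:,1])
print(o['time_s'])
E
```

```text
p [ 0.1756 -0.6254  0.1901] x [-0.     0.001 -1.   ] z [ 0.27  -0.963 -0.001] az z -74.31
[ 9.62757549e-01  2.70366217e-01 -1.07364723e-04]
0.15
```

```bash
cat >> h.py <<'E'
import json
def rows_for(p,R,targets):
    """targets: list of (pos,Rot) one per row; prints rounded rows, feedback on rounding"""
    out=[]
    for tp,tR in targets:
        s=np.round(R.inv().apply(np.array(tp)-p)/.04,2)
        w=np.round(np.degrees((R.inv()*tR).as_rotvec())/120,3)
        s=s+0.;w=w+0.
        out.append([s.tolist(),w.tolist()])
        p,R=simu(p,R,[out[-1]])
    S=np.array([r[0] for r in out]);W=np.array([r[1] for r in out])
    print('max shift mm %.1f comp %.2f turn deg %.2f'%(np.linalg.norm(S,axis=1).max()*40,np.abs(S).max(),np.linalg.norm(W,axis=1).max()*120))
    for i in range(0,len(out),10): print(json.dumps(out[i:i+10],separators=(',',':')).replace('.0,',',').replace('.0]',']'))
    print(len(out)); show(p,R)
def down(az,lean=0,leandir=None):
    """tool pointing down, jaw z at azimuth az (deg)"""
    a=np.radians(az); z=np.array([np.cos(a),np.sin(a),0]); x=np.array([0,0,-1.]); y=np.cross(z,x)
    return Ro.from_matrix(np.c_[x,y,z])
def ease(n): 
    t=np.arange(1,n+1)/n; return t
def smooth(n):
    t=np.arange(1,n+1)/n; return t*t*(3-2*t)
E
python3 - <<'E'
from h import *
p,R,o=pose()
n=34
T=[]
r0=np.hypot(p[0],p[1]);a0=np.degrees(np.arctan2(p[1],p[0]))
g=np.array([.4405,.2783]);r1=np.hypot(*g);a1=np.degrees(np.arctan2(g[1],g[0]))
for i in range(1,n+1):
    t=i/n; u=np.clip((i-.5*0)/n,0,1)
    rr=r0+(r1-r0)*min(1,1.8*t); a=np.radians(a0+(a1-a0)*t)
    z=.19-.04*np.clip((t-.7)/.3,0,1)
    T.append((np.array([rr*np.cos(a),rr*np.sin(a),z]),down(-74.31+(69.3+74.31)*t)))
rows_for(p,R,T)
E
```

```text
max shift mm 36.0 comp 0.88 turn deg 4.32
[[[0,0.88,-0.19],[-0.035,-0.001,0]],[[0,0.87,-0.18],[-0.035,0,0]],[[0,0.87,-0.16],[-0.036,0,0]],[[0,0.86,-0.15],[-0.035,0,0]],[[0,0.85,-0.12],[-0.035,0,0]],[[0,0.85,-0.12],[-0.035,0,0]],[[0,0.84,-0.1],[-0.035,0,0]],[[0,0.83,-0.08],[-0.036,0,0]],[[0,0.83,-0.07],[-0.035,0,0]],[[0,0.81,-0.05],[-0.035,0,0]]]
[[[0,0.81,-0.04],[-0.035,0,0]],[[0,0.8,-0.03],[-0.035,0,0]],[[0,0.79,-0.01],[-0.036,0,0]],[[0,0.78,0],[-0.035,0,0]],[[0,0.77,0.02],[-0.035,0,0]],[[0,0.77,0.02],[-0.035,0,0]],[[0,0.75,0.04],[-0.035,0,0]],[[0,0.74,0.05],[-0.036,0,0]],[[0,0.73,0.08],[-0.035,0,0]],[[0,0.68,0.23],[-0.035,0,0]]]
[[[0,0.67,0.25],[-0.035,0,0]],[[0,0.66,0.25],[-0.035,0,0]],[[-0.01,0.66,0.27],[-0.036,0,0]],[[0.02,0.65,0.29],[-0.035,0,0]],[[0.1,0.65,0.3],[-0.035,0,0]],[[0.1,0.64,0.3],[-0.035,0,0]],[[0.1,0.64,0.33],[-0.035,0,0]],[[0.09,0.63,0.33],[-0.036,0,0]],[[0.1,0.62,0.34],[-0.035,0,0]],[[0.1,0.62,0.36],[-0.035,0,0]]]
[[[0.1,0.61,0.37],[-0.035,0,0]],[[0.09,0.61,0.38],[-0.035,0,0]],[[0.1,0.59,0.39],[-0.036,0,0]],[[0.1,0.59,0.4],[-0.035,0,0]]]
34
p [0.4405 0.2783 0.15  ] x [ 0.    -0.001 -1.   ] z [ 0.353  0.936 -0.001] az z 69.33
```

Emit:
drive_tool(increments=[[[0,0.88,-0.19],[-0.035,-0.001,0]],[[0,0.87,-0.18],[-0.035,0,0]],[[0,0.87,-0.16],[-0.036,0,0]],[[0,0.86,-0.15],[-0.035,0,0]],[[0,0.85,-0.12],[-0.035,0,0]],[[0,0.85,-0.12],[-0.035,0,0]],[[0,0.84,-0.1],[-0.035,0,0]],[[0,0.83,-0.08],[-0.036,0,0]],[[0,0.83,-0.07],[-0.035,0,0]],[[0,0.81,-0.05],[-0.035,0,0]]], hand=1, squeeze=50)

```text
time_s: 1.15
tool_pos: [0.427, -0.3945, 0.1907]
tool_rot: [-42.2, 89.9, -73.9]
force: [0.7, -0.0, 0.3]
grip_width: 0.087
```

Emit:
drive_tool(increments=[[[0,0.81,-0.04],[-0.035,0,0]],[[0,0.8,-0.03],[-0.035,0,0]],[[0,0.79,-0.01],[-0.036,0,0]],[[0,0.78,0],[-0.035,0,0]],[[0,0.77,0.02],[-0.035,0,0]],[[0,0.77,0.02],[-0.035,0,0]],[[0,0.75,0.04],[-0.035,0,0]],[[0,0.74,0.05],[-0.036,0,0]],[[0,0.73,0.08],[-0.035,0,0]],[[0,0.68,0.23],[-0.035,0,0]]])

```text
time_s: 2.15
tool_pos: [0.5103, -0.1029, 0.1902]
tool_rot: [-90.8, 89.8, -80.3]
force: [0.4, 0.7, -0.7]
grip_width: 0.0869
```

Emit:
drive_tool(increments=[[[0,0.67,0.25],[-0.035,0,0]],[[0,0.66,0.25],[-0.035,0,0]],[[-0.01,0.66,0.27],[-0.036,0,0]],[[0.02,0.65,0.29],[-0.035,0,0]],[[0.1,0.65,0.3],[-0.035,0,0]],[[0.1,0.64,0.3],[-0.035,0,0]],[[0.1,0.64,0.33],[-0.035,0,0]],[[0.09,0.63,0.33],[-0.036,0,0]],[[0.1,0.62,0.34],[-0.035,0,0]],[[0.1,0.62,0.36],[-0.035,0,0]]])

```text
time_s: 3.15
tool_pos: [0.4898, 0.1776, 0.1652]
tool_rot: [-130.9, 89.9, -78.1]
force: [0.9, -0.2, 0.6]
grip_width: 0.0871
```

Emit:
drive_tool(increments=[[[0.1,0.61,0.37],[-0.035,0,0]],[[0.09,0.61,0.38],[-0.035,0,0]],[[0.1,0.59,0.39],[-0.036,0,0]],[[0.1,0.59,0.4],[-0.035,0,0]]])

```text
time_s: 3.55
tool_pos: [0.4394, 0.2797, 0.1494]
tool_rot: [-144.0, 89.9, -74.4]
force: [-0.2, -0.1, 0.1]
grip_width: 0.087
```

```bash
python3 - <<'E'
from h import *
p,R,o=pose();show(p,R);print(o['qpos'])
c=snap('wrist','w1.png');t=snap('top','t1.png')
print(proj(c,[p+R.apply([0,0,0]),[.4405,.2783,.087]]))
print(proj(c,p))
E
```

```text
p [0.4394 0.2797 0.1494] x [ 0.001 -0.002 -1.   ] z [ 0.347  0.938 -0.002] az z 69.68
[ 17.87534771   9.86854931 -57.82139226 102.97506481   8.88211346
  71.98210684  27.34280734]
[[276.67379576 233.27965522]
 [275.78123079 205.56655279]]
[[276.67379576 233.27965522]]
```

View pics/w1.png

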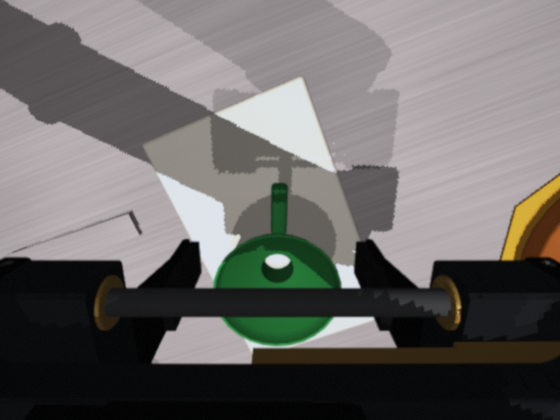

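```bash
python3 - <<'E'
from h import *
p,R,o=pose()
c=env.read_camera('wrist')
q=p.copy();q[2]=.087;print(proj(c,q))
im=c['frame'];hsv=cv2.cvtColor(im,cv2.COLOR_RGB2HSV)
g=cv2.inRange(hsv,(45,100,15),(85,255,255))
for v in (190,200,210,220,228):
    xs=np.nonzero(g[v,240:320])[0]+240; print(v,xs.min(),xs.max(),plane(c,(xs.min()+xs.max())/2,v,.087), R.inv().apply(plane(c,(xs.min()+xs.max())/2,v,.087)-p)[1:])
v=np.nonzero(g[:,279])[0].min();print('end',v,plane(c,279,v,.083))
E
```

```text
[[276.88313867 204.06980461]]
190 270 283 [0.42492182 0.28681009 0.087     ] [ 0.0122762  -0.00026542]
200 270 284 [0.43326721 0.28420729 0.087     ] [0.00354407 0.00014664]
210 270 283 [0.44148909 0.28075307 0.087     ] [-0.00536356 -0.00028353]
220 269 283 [0.44987833 0.27722855 0.087     ] [-0.0144525  -0.00072246]
228 269 283 [0.45683255 0.27468229 0.087     ] [-0.02185821 -0.00073362]
end 188 [0.42503659 0.28900351 0.083     ]
```

Emit:
drive_tool(increments=[[[0.4,-0.05,0],[0,0,0]],[[0.5,0,0],[0,0,0]],[[0.5,0,0],[0,0,0]],[[0.4,0,0],[0,0,0]],[[0.25,0,0],[0,0,0]],[[0.1,0,0],[0,0,0]],[[0,0,0],[0,0,0]]])

```text
time_s: 4.4
tool_pos: [0.4425, 0.2767, 0.0633]
tool_rot: [-160.6, 89.9, -91.3]
force: [0.0, 0.2, 0.6]
grip_width: 0.0872
```

Emit:
drive_tool(increments=[[[0,0,0],[0,0,0]],[[0,0,0],[0,0,0]],[[0,0,0],[0,0,0]],[[0,0,0],[0,0,0]],[[0,0,0],[0,0,0]],[[0,0,0],[0,0,0]],[[0,0,0],[0,0,0]]], hand=-1, squeeze=50)

```text
time_s: 5.1
tool_pos: [0.4426, 0.2769, 0.0637]
tool_rot: [-140.5, 89.9, -71.2]
force: [-0.1, -0.0, 0.1]
grip_width: 0.0392
```

Emit:
drive_tool(increments=[[[0,0,0],[0,0,0]],[[0,0,0],[0,0,0]],[[0,0,0],[0,0,0]],[[0,0,0],[0,0,0]],[[-0.1,0,0],[0,0,0]],[[-0.2,0,0],[0,0,0]],[[-0.4,0,0],[0,0,0]]])

```text
time_s: 5.8
tool_pos: [0.4419, 0.2766, 0.0919]
tool_rot: [178.0, 89.8, -112.6]
force: [0.5, -0.0, -0.0]
grip_width: 0.0001
```

```bash
python3 - <<'E'
from h import *
p,R,o=pose();show(p,R);print(o['qpos'],o['grip_width'],o['force'],o['wrist_torque'])
s=snap('scene','s2.png')
im=cv2.resize(s['frame'][120:230,230:360],None,fx=5,fy=5,interpolation=cv2.INTER_CUBIC);cv2.imwrite('pics/s2c.png',cv2.cvtColor(im,cv2.COLOR_RGB2BGR))
E
```

```text
p [0.4419 0.2766 0.0919] x [-0.001 -0.003 -1.   ] z [ 0.353  0.936 -0.003] az z 69.35
[ 15.930619    14.02664001 -56.56421476 106.74292072  12.86253284
  66.10963383  24.20278082] 0.00014676293074146967 [ 0.53781016 -0.02631674 -0.00562368] [ 0.09840641 -0.16575235  0.02683375]
```

View pics/s2c.png

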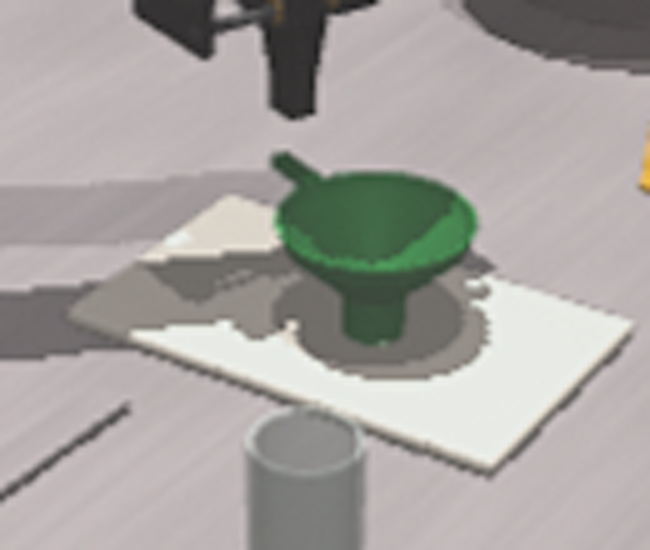

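```bash
python3 - <<'E'
from h import *
p,R,o=pose()
s=env.read_camera('scene');c=snap('wrist','w2.png');t=snap('top','t2.png')
print('tcp scene',proj(s,p),'wrist',proj(c,p),'top',proj(t,p))
im=cv2.resize(t['frame'][190:300,120:230],None,fx=5,fy=5);cv2.imwrite('pics/t2c.png',np.clip(cv2.cvtColor(im,cv2.COLOR_RGB2BGR)*1.5,0,255).astype(np.uint8))
E
```

```text
tcp scene [[288.37676992 149.73518629]] wrist [[276.32896939 233.21682084]] top [[166.84828042 273.56233984]]
```

View pics/w2.png

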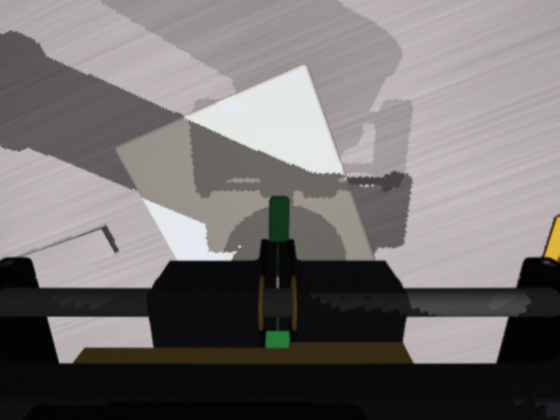

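View pics/t2c.png

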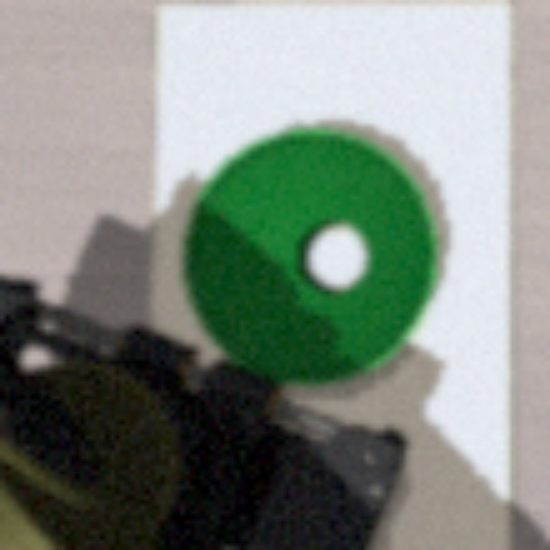

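```bash
python3 - <<'E'
from h import *
p,R,o=pose()
s=env.read_camera('scene');c=env.read_camera('wrist')
for d in (0,.01,.015,.02,.025,.03):
    print(d,proj(s,p+R.apply([-d,0,0])),[proj(c,p+R.apply([-d,y,0]))[0].round(1) for y in (-.0095,0,.0095)])
for n,c_,x,y,w,h in (('scene',s,260,110,60,60),('wrist',c,230,180,100,100)):
    im=cv2.resize(c_['frame'][y:y+h,x:x+w],None,fx=6,fy=6,interpolation=cv2.INTER_CUBIC);cv2.imwrite('pics/f_%s.png'%n,np.clip(cv2.cvtColor(im,cv2.COLOR_RGB2BGR)*2.,0,255).astype(np.uint8))
E
```

```text
0 [[288.02340026 150.57465486]] [array([277.3, 247.2]), array([277.3, 234.1]), array([277.3, 220.6])]
0.01 [[288.04249793 147.61605725]] [array([277.3, 254.1]), array([277.3, 240.4]), array([277.3, 226.4])]
0.015 [[288.05211874 146.12713291]] [array([277.3, 257.8]), array([277.3, 243.8]), array([277.3, 229.5])]
0.02 [[288.06178804 144.63173172]] [array([277.3, 261.6]), array([277.3, 247.4]), array([277.3, 232.7])]
0.025 [[288.07150619 143.12980828]] [array([277.3, 265.7]), array([277.3, 251.2]), array([277.3, 236.2])]
0.03 [[288.08127359 141.6213167 ]] [array([277.3, 269.9]), array([277.3, 255.1]), array([277.3, 239.8])]
```

View pics/f_scene.png

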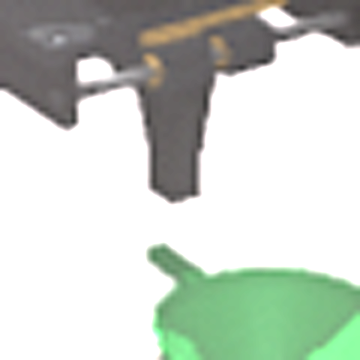

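View pics/f_wrist.png

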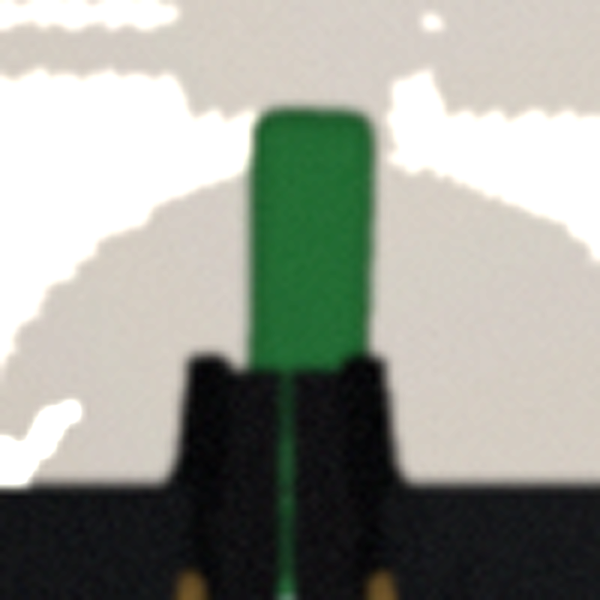

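```bash
python3 - <<'E'
from h import *
p,R,o=pose()
s=env.read_camera('scene');c=env.read_camera('wrist')
F=np.array((0.519,0.2486));yaw=np.radians(-20.7);u=np.array([np.cos(yaw),np.sin(yaw)])
print('pred handle end',proj(s,[*(F-.104*u),.083]),'wrist',proj(c,[*(F-.104*u),.087]))
for y in(-.0095,.0095):
  for z in(-.01,.01): print(y,z,[proj(s,p+R.apply([-d,y,z]))[0].round(1) for d in(.02,.025,.03)],[proj(c,p+R.apply([-d,y,z]))[0].round(1) for d in(.02,.025,.03)])
E
```

```text
pred handle end [[283.76817502 150.49826124]] wrist [[277.93331011 198.89330098]]
-0.0095 -0.01 [array([286.9, 147. ]), array([286.9, 145.5]), array([286.9, 143.9])] [array([260.3, 261. ]), array([259.9, 265.1]), array([259.4, 269.3])]
-0.0095 0.01 [array([292.3, 145.3]), array([292.3, 143.8]), array([292.4, 142.2])] [array([293.2, 261. ]), array([293.6, 265.1]), array([294. , 269.3])]
0.0095 -0.01 [array([283.3, 144.6]), array([283.3, 143.1]), array([283.3, 141.6])] [array([259.8, 232.2]), array([259.3, 235.6]), array([258.9, 239.2])]
0.0095 0.01 [array([288.7, 142.9]), array([288.7, 141.4]), array([288.7, 139.9])] [array([293.7, 232.2]), array([294.1, 235.6]), array([294.5, 239.2])]
```

Emit:
drive_tool(increments=[[[0,0,0],[0,0,0]],[[0,0,0],[0,0,0]],[[0,0,0],[0,0,0]],[[0,0,0],[0,0,0]],[[0,0,0],[0,0,0]],[[0.2,0,0],[0,0,0]],[[0.4,0,0],[0,0,0]],[[0.4,0,0],[0,0,0]],[[0.3,0,0],[0,0,0]],[[0.16,0,0],[0,0,0]]], hand=0)

```text
time_s: 7.2
tool_pos: [0.4413, 0.2763, 0.0311]
tool_rot: [162.6, 89.8, -128.1]
force: [-0.0, 0.2, -0.2]
grip_width: 0.0429
```

Emit:
drive_tool(increments=[[[0,0,0],[0,0,0]],[[0,0,0],[0,0,0]],[[0,0,0],[0,0,0]],[[0,0,0],[0,0,0]],[[0,0,0],[0,0,0]],[[0,0,0],[0,0,0]],[[0,0,0],[0,0,0]]], hand=-1, squeeze=50)

```text
time_s: 7.9
tool_pos: [0.4428, 0.277, 0.0336]
tool_rot: [-127.4, 89.9, -58.1]
force: [0.0, 0.2, 1.3]
grip_width: 0.0131
```

Emit:
drive_tool(increments=[[[0,0,0],[0,0,0]],[[-0.1,0,0],[0,0,0]],[[-0.2,0,0],[0,0,0]],[[-0.4,0,0],[0,0,0]],[[-0.5,0,0],[0,0,0]],[[-0.6,0,0],[0,0,0]],[[-0.6,0,0],[0,0,0]],[[-0.5,0,0],[0,0,0]],[[-0.3,0,0],[0,0,0]],[[-0.1,0,0],[0,0,0]]])

```text
time_s: 8.9
tool_pos: [0.4432, 0.2776, 0.1672]
tool_rot: [-92.7, 89.8, -23.3]
force: [-0.1, -0.2, -1.6]
grip_width: 0.0133
```

```bash
python3 - <<'E'
from h import *
p,R,o=pose();show(p,R);print(o['qpos'],o['grip_width'],o['force'],o['wrist_torque'])
s=snap('scene','s3.png')
im=cv2.resize(s['frame'][80:230,230:360],None,fx=4,fy=4,interpolation=cv2.INTER_CUBIC);cv2.imwrite('pics/s3c.png',cv2.cvtColor(im,cv2.COLOR_RGB2BGR))
T=[]
n=16
for u in smooth(n):
    T.append((p+u*np.array([.5638-.4428,.0239-.277,0]),down(69.4)))
rows_for(p,R,T)
E
```

```text
p [0.4432 0.2776 0.1672] x [ 0.003 -0.001 -1.   ] z [ 0.353  0.936 -0.   ] az z 69.33
[ 18.80622484   9.04393197 -58.16431593 101.48451975   8.19196099
  73.77464828  27.99911937] 0.013286985945281745 [-0.08535652 -0.21081484 -1.58378702] [ 0.12577727 -0.0394991   0.0058145 ]
max shift mm 26.0 comp 0.47 turn deg 0.27
[[[0,-0.06,-0.05],[-0.001,0,0.002]],[[0,-0.16,-0.16],[0,0,0]],[[0,-0.25,-0.24],[0,0,0]],[[0,-0.32,-0.31],[0,0,0]],[[0,-0.38,-0.37],[0,0,0]],[[0,-0.43,-0.41],[0,0,0]],[[0,-0.46,-0.44],[0,0,0]],[[0,-0.47,-0.45],[0,0,0]],[[0,-0.47,-0.45],[0,0,0]],[[0,-0.46,-0.44],[0,0,0]]]
[[[0,-0.42,-0.41],[0,0,0]],[[0,-0.38,-0.37],[0,0,0]],[[0,-0.33,-0.31],[0,0,0]],[[0,-0.25,-0.24],[0,0,0]],[[0,-0.16,-0.16],[0,0,0]],[[0,-0.05,-0.05],[0,0,0]]]
16
p [0.5641 0.0247 0.1672] x [-0.001 -0.    -1.   ] z [ 0.351  0.936 -0.   ] az z 69.45
```

View pics/s3c.png

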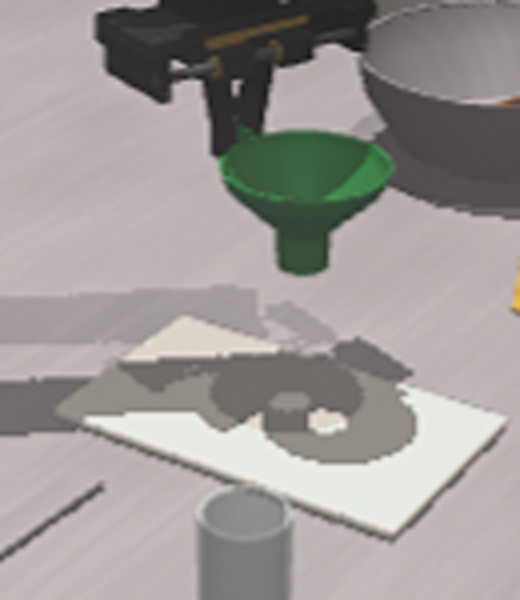

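Emit:
drive_tool(increments=[[[0,-0.06,-0.05],[-0.001,0,0.002]],[[0,-0.16,-0.16],[0,0,0]],[[0,-0.25,-0.24],[0,0,0]],[[0,-0.32,-0.31],[0,0,0]],[[0,-0.38,-0.37],[0,0,0]],[[0,-0.43,-0.41],[0,0,0]],[[0,-0.46,-0.44],[0,0,0]],[[0,-0.47,-0.45],[0,0,0]],[[0,-0.47,-0.45],[0,0,0]],[[0,-0.46,-0.44],[0,0,0]]])

```text
time_s: 9.95
tool_pos: [0.5253, 0.1019, 0.164]
tool_rot: [120.9, 89.7, -169.7]
force: [-0.1, 0.4, -1.1]
grip_width: 0.0135
```

Emit:
drive_tool(increments=[[[0,-0.42,-0.41],[0,0,0]],[[0,-0.38,-0.37],[0,0,0]],[[0,-0.33,-0.31],[0,0,0]],[[0,-0.25,-0.24],[0,0,0]],[[0,-0.16,-0.16],[0,0,0]],[[0,-0.05,-0.05],[0,0,0]],[[0,0,0],[0,0,0]]])

```text
time_s: 10.65
tool_pos: [0.5633, 0.0246, 0.1649]
tool_rot: [112.6, 89.8, -177.9]
force: [-0.3, 1.0, -0.4]
grip_width: 0.0134
```

```bash
python3 - <<'E'
from h import *
p,R,o=pose();show(p,R);print(o['qpos'],o['grip_width'],o['force'])
t=snap('top','t4.png');s=snap('scene','s4.png')
a=np.linspace(0,2*np.pi,60)
def circ(x,y,z,r):return np.c_[x+r*np.cos(a),y+r*np.sin(a),z+0*a]
hsv=cv2.cvtColor(t['frame'],cv2.COLOR_RGB2HSV);g=cv2.inRange(hsv,(45,80,15),(85,255,255));m=np.zeros_like(g);m[150:225,255:330]=g[150:225,255:330]
cnt=np.vstack([q for q in cv2.findContours(m,cv2.RETR_EXTERNAL,cv2.CHAIN_APPROX_NONE)[0] if cv2.contourArea(q)>40])
(u,v),r=cv2.minEnclosingCircle(cnt);print(u,v,r,plane(t,u,v,.2216))
def ov(c,x,y,w,h,k,f,curves):
    im=cv2.resize(c['frame'],None,fx=k,fy=k,interpolation=cv2.INTER_CUBIC);im=np.clip(im*1.5,0,255).astype(np.uint8)
    for X,col in curves:cv2.polylines(im,[np.round((proj(c,X)+.5)*k-.5).astype(np.int32)],False,col,1)
    cv2.imwrite('pics/'+f,cv2.cvtColor(im[y*k:(y+h)*k,x*k:(x+w)*k],cv2.COLOR_RGB2BGR))
P=plane(t,u,v,.2216)
cv=[(circ(P[0],P[1],.2216,.06),(255,0,0)),(circ(.64,-.0045,.2216,.06),(255,255,0)),(circ(.64,-.0045,.125,.0285),(0,0,255))]
ov(t,240,140,110,110,5,'t4c.png',cv)
ov(s,240,120,110,140,4,'s4c.png',cv)
E
```

```text
p [0.5633 0.0246 0.1649] x [-0.004 -0.    -1.   ] z [ 0.351  0.936 -0.001] az z 69.47
[ 36.15585679  13.89462522 -47.49284021  96.19394259  10.54031746
  74.77418072  56.1480558 ] 0.013437633019087344 [-0.30289978  0.97094908 -0.39121   ]
292.5513916015625 184.0934600830078 28.715675354003906 [ 0.6395106  -0.00383351  0.2216    ]
```

View pics/t4c.png

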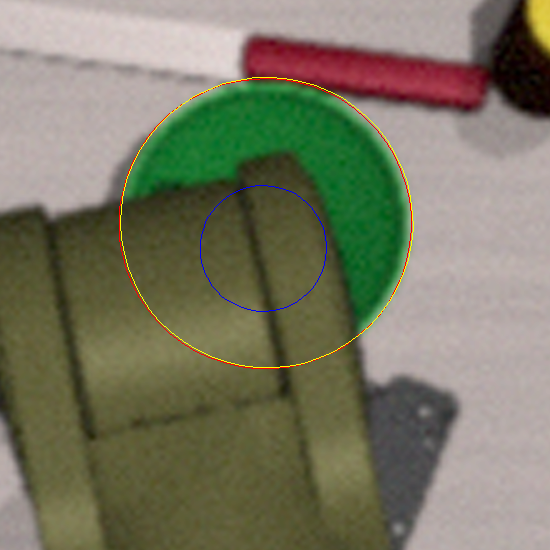

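View pics/s4c.png

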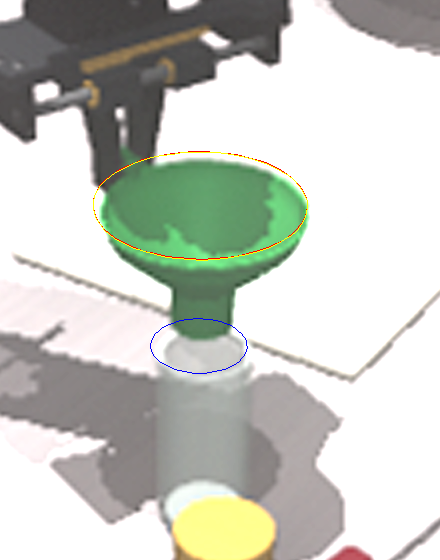

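Emit:
drive_tool(increments=[[[0.15,0,0],[0,0,0]],[[0.25,0,0],[0,0,0]],[[0.25,0,0],[0,0,0]],[[0.2,0,0],[0,0,0]],[[0.15,0,0],[0,0,0]],[[0.1,0,0],[0,0,0]],[[0.05,0,0],[0,0,0]],[[0,0,0],[0,0,0]]])

```text
time_s: 11.55
tool_pos: [0.5633, 0.0241, 0.119]
tool_rot: [119.9, 89.8, -170.7]
force: [0.6, -0.6, -0.6]
grip_width: 0.0135
```

```bash
python3 - <<'E'
from h import *
p,R,o=pose();show(p,R);print(o['grip_width'],o['force'],o['wrist_torque'])
s=snap('scene','s5.png')
im=cv2.resize(s['frame'][130:270,240:360],None,fx=4,fy=4,interpolation=cv2.INTER_CUBIC);cv2.imwrite('pics/s5c.png',cv2.cvtColor(im,cv2.COLOR_RGB2BGR))
E
```

```text
p [0.5633 0.0241 0.119 ] x [-0.003 -0.001 -1.   ] z [ 0.351  0.936 -0.002] az z 69.45
0.013451943436974558 [ 0.6097519  -0.6119294  -0.63577257] [ 0.06229469 -0.16552007 -0.01589942]
```

View pics/s5c.png

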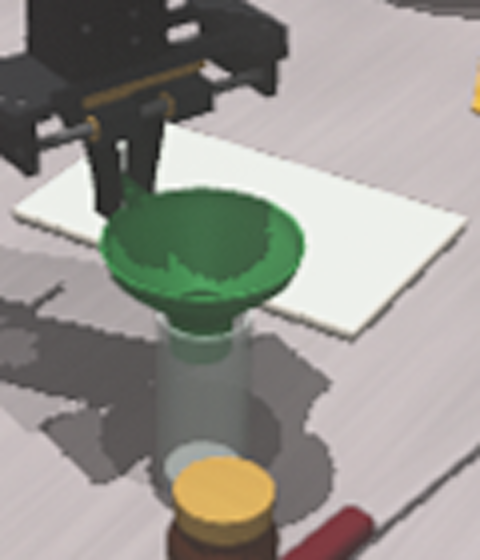

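Emit:
drive_tool(increments=[[[0.05,0,0],[0,0,0]],[[0.05,0,0],[0,0,0]],[[0.03,0,0],[0,0,0]],[[0,0,0],[0,0,0]]])

```text
time_s: 12.0
tool_pos: [0.5638, 0.0241, 0.1142]
tool_rot: [129.7, 89.9, -160.9]
force: [1.3, -0.7, 1.9]
grip_width: 0.0133
```

Emit:
drive_tool(increments=[[[0.03,0,0],[0,0,0]],[[0,0,0],[0,0,0]]])

```text
time_s: 12.2
tool_pos: [0.5638, 0.0241, 0.1132]
tool_rot: [133.3, 89.9, -157.2]
force: [1.2, -0.1, 4.3]
grip_width: 0.0133
```

Emit:
drive_tool(increments=[[[0,0,0],[0,0,0]],[[0,0,0],[0,0,0]],[[0,0,0],[0,0,0]],[[0,0,0],[0,0,0]],[[0,0,0],[0,0,0]]], hand=0)

```text
time_s: 12.7
tool_pos: [0.563, 0.0241, 0.1124]
tool_rot: [118.3, 89.8, -172.2]
force: [0.4, -0.2, -0.3]
grip_width: 0.0413
```

```bash
python3 - <<'E'
from h import *
p,R,o=pose();show(p,R);print(o['grip_width'],o['force'],o['qpos'])
s=snap('scene','s6.png')
im=cv2.resize(s['frame'][130:270,240:360],None,fx=4,fy=4,interpolation=cv2.INTER_CUBIC);cv2.imwrite('pics/s6c.png',cv2.cvtColor(im,cv2.COLOR_RGB2BGR))
E
```

```text
p [0.563  0.0241 0.1124] x [-0.004 -0.001 -1.   ] z [ 0.351  0.936 -0.002] az z 69.45
0.04134550208634561 [ 0.39720133 -0.17924802 -0.32484067] [ 35.19386716  16.50966403 -46.78354582  99.92242477  12.77858393
  69.3138677   54.43402334]
```

View pics/s6c.png

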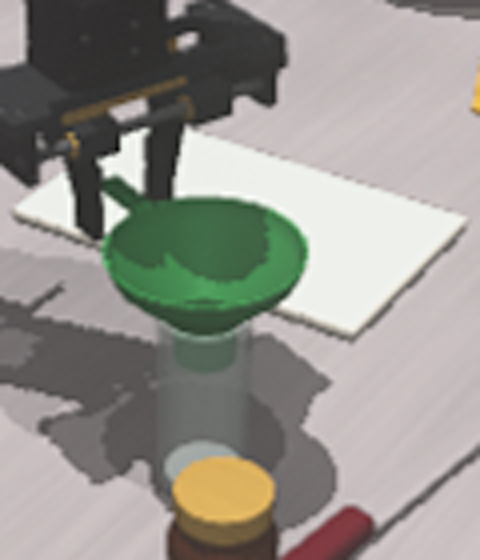

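Emit:
drive_tool(increments=[[[-0.3,0,0],[0,0,0]],[[-0.6,0,0],[0,0,0]],[[-0.8,0,0],[0,0,0]],[[-0.6,0,0],[0,0,0]]])

```text
time_s: 13.15
tool_pos: [0.5641, 0.0245, 0.2074]
tool_rot: [137.6, 89.9, -152.9]
force: [0.6, -0.0, -1.3]
grip_width: 0.0431
```

```bash
cat > fk.py <<'E'
import numpy as np
from scipy.spatial.transform import Rotation as Ro
def FK(q,P,S):
    d1,a1,d3,a3,d5,a5,d7,a6=P[:8]; off=P[8:15]
    q=np.array(S)*np.array(q)+off
    p=np.zeros(3);R=Ro.identity()
    def tr(x,z):
        nonlocal p; p=p+R.apply([x,0,z])
    def ro(ax,a):
        nonlocal R; R=R*Ro.from_euler(ax,a,degrees=True)
    ro('z',q[0]);tr(a1,d1);ro('y',q[1]);ro('z',q[2]);tr(a3,d3);ro('y',q[3]);tr(-a3+a5*0,0);ro('z',q[4]);tr(a5,d5);ro('y',q[5]);tr(a6,0);ro('z',q[6]);tr(0,d7)
    return p,R
E
python3 - <<'E'
from fk import *; from h import pose
from scipy.optimize import least_squares
import itertools,pickle
D=[([75.12,18.44,-4.02,83.17,1.29,78.54,-3.26],(.1755,-.6252,.19),-74.31),
([17.875,9.869,-57.82,102.975,8.882,71.982,27.343],(.4394,.2797,.1494),69.68),
([15.93,14.027,-56.56,106.74,12.86,66.11,24.20],(.4419,.2766,.0919),69.35),
([18.806,9.044,-58.164,101.485,8.192,73.775,27.999],(.4432,.2776,.1672),69.33),
([36.156,13.895,-47.493,96.194,10.540,74.774,56.148],(.5633,.0246,.1649),69.47),
([35.194,16.51,-46.78,99.92,12.78,69.31,54.43],(.563,.0241,.1124),69.45)]
p,R,o=pose();z=R.as_matrix()[:,2];D.append((o['qpos'],tuple(p),np.degrees(np.arctan2(z[1],z[0]))))
print(o['qpos'],p)
best=[]
for s in itertools.product([1,-1],repeat=4):
    S=[s[0],1,s[1],1,s[2],1,s[3]]
    for zs in (0,180):
        def f(P):
            r=[]
            P=np.r_[P[:8],P[8],0,0,0,0,0,P[9]]
            for q,p,az in D:
                a,R=FK(q,P,S); r+=list((a-p)*1000)
                M=R.as_matrix(); zt=np.array([np.cos(np.radians(az)),np.sin(np.radians(az)),0])
                r+=list((M[:,0]-zt)*200)+list((M[:,2]-[0,0,-1])*200)
            r+=list(P[[1,3,5,7]]*5)
            return r
        sol=least_squares(f,[.35,0,.4,0,.4,0,.25,0,0,zs]);best.append((sol.cost,S,sol.x))
best.sort(key=lambda b:b[0])
for b in best[:3]:print(b[0],b[1],b[2].round(4))
b=best[0];pickle.dump((np.r_[b[2][:9],0,0,0,0,0,b[2][9]],b[1]),open('fk.pkl','wb'))
E
```

```text
[ 36.68698512  12.26453838 -47.87263843  92.77226662   9.25380579
  79.14734882  57.17010495] [0.56410119 0.02449765 0.2073881 ]
4.810071462803429 [-1, 1, -1, 1, -1, 1, -1] [ 6.099000e-01 -9.400000e-03  5.258000e-01 -2.210000e-02  5.163000e-01
 -1.300000e-02  8.129000e-01 -1.060000e-02 -2.303400e+00  1.776928e+02]
4.810071462816423 [-1, 1, -1, 1, -1, 1, -1] [ 6.099000e-01 -9.400000e-03  5.258000e-01 -2.210000e-02  5.163000e-01
 -1.300000e-02  8.129000e-01 -1.060000e-02 -2.303400e+00  1.776928e+02]
22233.719777942628 [-1, 1, -1, 1, 1, 1, -1] [-1.945000e-01  1.010000e-02  4.886000e-01 -3.000000e-04  5.266000e-01
  9.100000e-03 -3.540000e-02  3.110000e-02 -3.465000e-01  1.753481e+02]
```

```bash
cat >> h.py <<'E'
def lean(az,phi):
    """scoop yaw = az+90 (tool z = -scoop y); fingers lean: x = sin(phi) u - cos(phi) up"""
    a=np.radians(az+90);u=np.array([np.cos(a),np.sin(a),0]);f=np.radians(phi)
    z=np.array([np.cos(np.radians(az)),np.sin(np.radians(az)),0]);x=np.sin(f)*u-np.cos(f)*np.array([0,0,1])
    return Ro.from_matrix(np.c_[x,np.cross(z,x),z])
E
python3 - <<'E'
from h import *
p,R,o=pose()
n=28;T=[]
g=np.array([.525,-.2914,.11])
for i in range(1,n+1):
    t=i/n;u=t*t*(3-2*t)
    T.append((p*(1-u)+g*u,lean(69.45+(-95-69.45)*t,30*np.clip((t-.3)/.6,0,1))))
rows_for(p,R,T)
E
```

```text
max shift mm 17.8 comp 0.44 turn deg 6.21
[[[0.01,-0.01,-0.03],[0.049,-0.001,0]],[[0.03,-0.03,-0.08],[0.049,0,0]],[[0.04,-0.05,-0.13],[0.049,0,-0.001]],[[0.05,-0.1,-0.16],[0.049,0,0]],[[0.07,-0.14,-0.18],[0.049,0,0]],[[0.09,-0.18,-0.2],[0.049,0.001,0]],[[0.09,-0.23,-0.2],[0.049,0,0]],[[0.1,-0.27,-0.19],[0.049,0,0]],[[0.11,-0.31,-0.18],[0.049,-0.001,0.009]],[[0.11,-0.36,-0.15],[0.049,-0.001,0.015]]]
[[[0.11,-0.38,-0.12],[0.048,-0.004,0.015]],[[0.09,-0.42,-0.09],[0.049,-0.004,0.015]],[[0.08,-0.43,-0.04],[0.049,-0.007,0.015]],[[0.07,-0.44,0],[0.048,-0.007,0.015]],[[0.05,-0.44,0.04],[0.048,-0.01,0.015]],[[0.05,-0.43,0.08],[0.048,-0.01,0.014]],[[0.03,-0.41,0.13],[0.047,-0.013,0.015]],[[0.02,-0.38,0.16],[0.047,-0.013,0.015]],[[0.01,-0.36,0.18],[0.047,-0.015,0.015]],[[0.01,-0.31,0.21],[0.046,-0.017,0.015]]]
[[[0.01,-0.27,0.22],[0.045,-0.018,0.015]],[[0,-0.23,0.22],[0.045,-0.019,0.015]],[[0.01,-0.18,0.21],[0.044,-0.021,0.015]],[[0.01,-0.14,0.2],[0.044,-0.023,0.014]],[[0.01,-0.1,0.17],[0.043,-0.023,0.015]],[[0.02,-0.06,0.13],[0.042,-0.024,0.003]],[[0.01,-0.03,0.08],[0.043,-0.025,0]],[[0.01,-0.01,0.03],[0.042,-0.024,0]]]
28
p [ 0.5251 -0.2913  0.1099] x [ 0.498 -0.043 -0.866] z [-0.086 -0.996 -0.   ] az z -94.96
```

Emit:
drive_tool(increments=[[[0.01,-0.01,-0.03],[0.049,-0.001,0]],[[0.03,-0.03,-0.08],[0.049,0,0]],[[0.04,-0.05,-0.13],[0.049,0,-0.001]],[[0.05,-0.1,-0.16],[0.049,0,0]],[[0.07,-0.14,-0.18],[0.049,0,0]],[[0.09,-0.18,-0.2],[0.049,0.001,0]],[[0.09,-0.23,-0.2],[0.049,0,0]],[[0.1,-0.27,-0.19],[0.049,0,0]],[[0.11,-0.31,-0.18],[0.049,-0.001,0.009]],[[0.11,-0.36,-0.15],[0.049,-0.001,0.015]]], hand=0.3)

```text
time_s: 14.15
tool_pos: [0.5524, -0.0672, 0.1776]
tool_rot: [91.9, 87.1, 102.4]
force: [-0.2, 0.3, 0.6]
grip_width: 0.0563
```

Emit:
drive_tool(increments=[[[0.11,-0.38,-0.12],[0.048,-0.004,0.015]],[[0.09,-0.42,-0.09],[0.049,-0.004,0.015]],[[0.08,-0.43,-0.04],[0.049,-0.007,0.015]],[[0.07,-0.44,0],[0.048,-0.007,0.015]],[[0.05,-0.44,0.04],[0.048,-0.01,0.015]],[[0.05,-0.43,0.08],[0.048,-0.01,0.014]],[[0.03,-0.41,0.13],[0.047,-0.013,0.015]],[[0.02,-0.38,0.16],[0.047,-0.013,0.015]],[[0.01,-0.36,0.18],[0.047,-0.015,0.015]],[[0.01,-0.31,0.21],[0.046,-0.017,0.015]]])

```text
time_s: 15.15
tool_pos: [0.5323, -0.2305, 0.1275]
tool_rot: [90.1, 69.3, 41.7]
force: [0.3, 0.0, 0.6]
grip_width: 0.0565
```

Emit:
drive_tool(increments=[[[0.01,-0.27,0.22],[0.045,-0.018,0.015]],[[0,-0.23,0.22],[0.045,-0.019,0.015]],[[0.01,-0.18,0.21],[0.044,-0.021,0.015]],[[0.01,-0.14,0.2],[0.044,-0.023,0.014]],[[0.01,-0.1,0.17],[0.043,-0.023,0.015]],[[0.02,-0.06,0.13],[0.042,-0.024,0.003]],[[0.01,-0.03,0.08],[0.043,-0.025,0]],[[0.01,-0.01,0.03],[0.042,-0.024,0]],[[0,0,0],[0,0,0]]])

```text
time_s: 16.05
tool_pos: [0.5248, -0.2897, 0.1081]
tool_rot: [89.9, 60.1, -4.9]
force: [-0.0, 0.7, 0.5]
grip_width: 0.0563
```

```bash
python3 - <<'E'
from h import *
np.set_printoptions(precision=4,suppress=True)
p,R,o=pose();show(p,R);print(o['qpos'],o['grip_width'],o['force'])
s=snap('scene','s7.png');w=snap('wrist','w7.png')
for d in (0,.03):
  print(d,[[proj(c,p+R.apply([-d,y,z]))[0].round(1) for y in(-.0095,.0095) for z in (-.03,.03)] for c in(s,w)])
im=cv2.resize(s['frame'][200:360,90:260],None,fx=4,fy=4,interpolation=cv2.INTER_CUBIC);cv2.imwrite('pics/s7c.png',cv2.cvtColor(im,cv2.COLOR_RGB2BGR))
E
```

```text
p [ 0.5248 -0.2897  0.1081] x [ 0.496 -0.043 -0.867] z [-0.083 -0.997  0.001] az z -94.78
[ 59.8986  -1.401  -23.1564 121.9855 -27.2074  36.3672 -39.3197] 0.05629504976323469 [-0.0093  0.7169  0.5275]
0 [[array([175.2, 251.1]), array([151.9, 265.7]), array([179.6, 250.9]), array([156.1, 265.8])], [array([231.4, 248.5]), array([321.1, 248.5]), array([230.1, 221.9]), array([322.3, 222. ])]]
0.03 [[array([169. , 238.8]), array([145.3, 253. ]), array([173.3, 238.4]), array([149.4, 252.9])], [array([224.3, 271.3]), array([327.8, 271.4]), array([222.7, 241.3]), array([329.5, 241.4])]]
```

View pics/s7c.png

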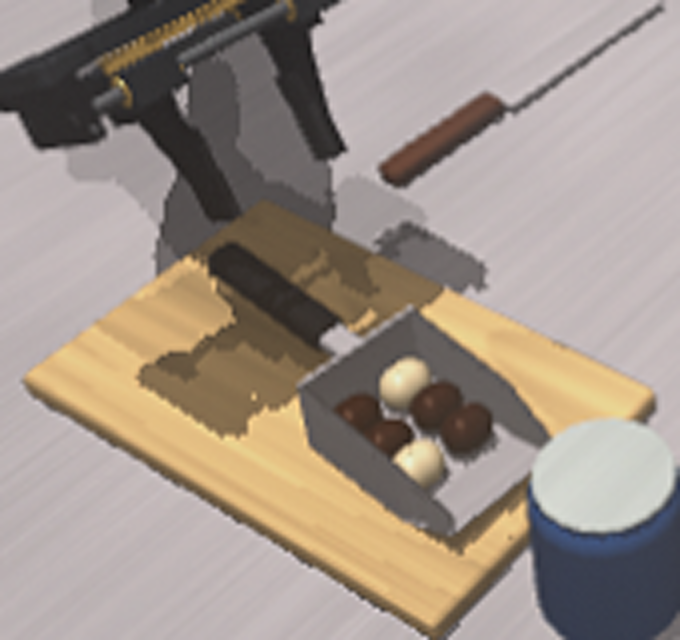

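View pics/w7.png

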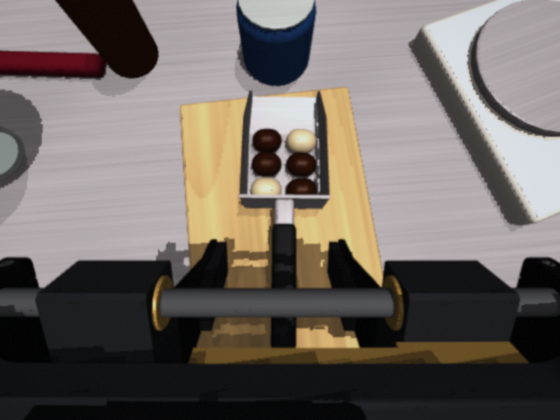

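```bash
python3 - <<'E'
from h import *
np.set_printoptions(precision=4,suppress=True)
p,R,o=pose()
w=env.read_camera('wrist');im=w['frame'].max(2)
for v in (225,235,245,255,265,275):
    row=im[v,255:310].astype(int);xs=np.nonzero(row<45)[0]+255
    # keep run containing 284
    l=r=284
    while im[v,l-1]<50:l-=1
    while im[v,r+1]<50:r+=1
    P=plane(w,(l+r)/2,v,.061);print(v,l,r,P,'tool',R.inv().apply(P-p))
    
E
```

```text
225 273 291 [ 0.538  -0.2963  0.061 ] tool [ 0.0477 -0.0118  0.0036]
235 271 293 [ 0.5299 -0.2956  0.061 ] tool [ 0.0436 -0.0188  0.0036]
245 271 294 [ 0.5219 -0.2953  0.061 ] tool [ 0.0396 -0.0258  0.004 ]
255 271 294 [ 0.514  -0.2946  0.061 ] tool [ 0.0357 -0.0327  0.004 ]
265 271 294 [ 0.5062 -0.2939  0.061 ] tool [ 0.0318 -0.0394  0.0039]
275 271 294 [ 0.4985 -0.2932  0.061 ] tool [ 0.0279 -0.0461  0.0039]
```

Emit:
drive_tool(increments=[[[0.26,-0.15,0.05],[0,0,0]],[[0.43,-0.25,0],[0,0,0]],[[0.35,-0.2,0],[0,0,0]],[[0.17,-0.1,0],[0,0,0]],[[0.09,-0.05,0],[0,0,0]],[[0,0,0],[0,0,0]]])

```text
time_s: 16.8
tool_pos: [0.5238, -0.2935, 0.0465]
tool_rot: [90.1, 60.2, -4.9]
force: [-0.1, -0.1, -0.5]
grip_width: 0.0565
```

```bash
python3 - <<'E'
from h import *
np.set_printoptions(precision=4,suppress=True)
p,R,o=pose();show(p,R);print(o['force'],o['grip_width'])
w=snap('wrist','w8.png');
im=np.clip(w['frame'][150:350,180:380]*1.8,0,255).astype(np.uint8);im=cv2.resize(im,None,fx=3,fy=3);cv2.imwrite('pics/w8c.png',cv2.cvtColor(im,cv2.COLOR_RGB2BGR))
E
```

```text
p [ 0.5238 -0.2935  0.0465] x [ 0.495 -0.042 -0.868] z [-0.087 -0.996 -0.001] az z -94.98
[-0.0963 -0.1469 -0.5274] 0.056512186135146206
```

View pics/w8c.png

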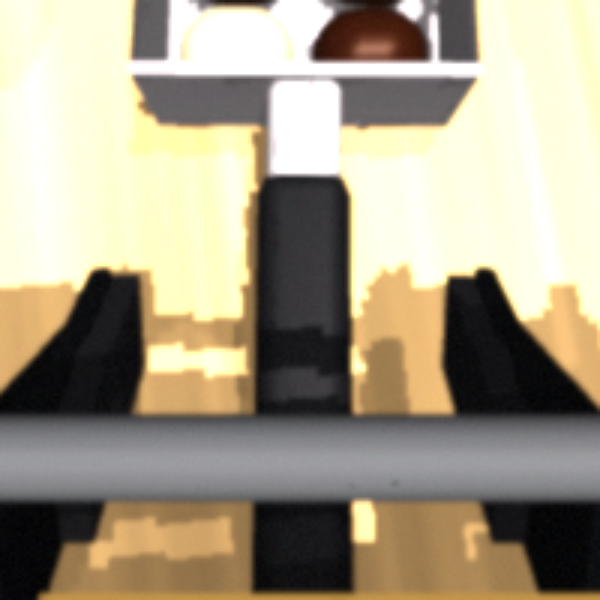

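Emit:
drive_tool(increments=[[[0.17,-0.1,0.08],[0,0,0]],[[0.26,-0.15,0],[0,0,0]],[[0.2,-0.12,0],[0,0,0]],[[0.12,-0.07,0],[0,0,0]],[[0,0,0],[0,0,0]]])

```text
time_s: 17.35
tool_pos: [0.5226, -0.2958, 0.0108]
tool_rot: [90.2, 60.3, -4.8]
force: [1.1, 0.2, -0.1]
grip_width: 0.0567
```

Emit:
drive_tool(increments=[[[0,0,0],[0,0,0]],[[0,0,0],[0,0,0]],[[0,0,0],[0,0,0]],[[0,0,0],[0,0,0]],[[0,0,0],[0,0,0]],[[0,0,0],[0,0,0]],[[0,0,0],[0,0,0]]], hand=-1, squeeze=60)

```text
time_s: 18.05
tool_pos: [0.5234, -0.2967, 0.0126]
tool_rot: [90.0, 60.1, -5.0]
force: [-1.9, -0.1, 2.1]
grip_width: 0.0196
```

```bash
python3 - <<'E'
from h import *
np.set_printoptions(precision=4,suppress=True)
p,R,o=pose();show(p,R);print(o['force'],o['grip_width'],o['qpos'],o['wrist_torque'])
s=snap('scene','s9.png')
im=cv2.resize(s['frame'][200:360,90:260],None,fx=4,fy=4,interpolation=cv2.INTER_CUBIC);cv2.imwrite('pics/s9c.png',cv2.cvtColor(im,cv2.COLOR_RGB2BGR))
E
```

```text
p [ 0.5234 -0.2967  0.0126] x [ 0.496 -0.043 -0.867] z [-0.087 -0.996  0.   ] az z -94.97
[-1.882  -0.0906  2.1179] 0.0196118448161701 [ 59.9939   8.1724 -23.7346 125.9269 -31.1195  23.9811 -31.6485] [0.1176 0.5407 0.13  ]
```

View pics/s9c.png

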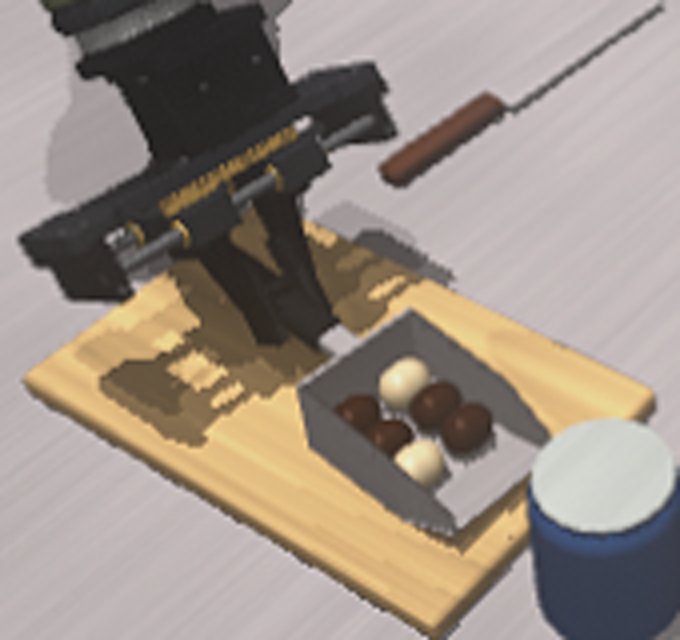

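```bash
cat > fit.py <<'E'
from fk import *; from h import pose,down,lean
from scipy.optimize import least_squares
import pickle
np.set_printoptions(precision=4,suppress=True)
D=[([75.12,18.44,-4.02,83.17,1.29,78.54,-3.26],(.1755,-.6252,.19),down(-74.31)),
([17.875,9.869,-57.82,102.975,8.882,71.982,27.343],(.4394,.2797,.1494),down(69.68)),
([18.806,9.044,-58.164,101.485,8.192,73.775,27.999],(.4432,.2776,.1672),down(69.33)),
([36.156,13.895,-47.493,96.194,10.540,74.774,56.148],(.5633,.0246,.1649),down(69.47)),
([35.194,16.51,-46.78,99.92,12.78,69.31,54.43],(.563,.0241,.1124),down(69.45)),
([36.687,12.2645,-47.8726,92.772,9.2538,79.147,57.17],(.5641,.0245,.2074),down(69.45)),
([59.8986,-1.401,-23.1564,121.9855,-27.2074,36.3672,-39.3197],(.5248,-.2897,.1081),lean(-94.8,29.8)),
([59.9939,8.1724,-23.7346,125.9269,-31.1195,23.9811,-31.6485],(.5234,-.2967,.0126),lean(-94.97,29.9))]
S=[-1,1,-1,1,-1,1,-1]
off=Ro.from_matrix([[0,0,1],[0,1,0],[-1,0,0]])  # guess tool x = flange z
def full(P):return np.r_[P[:8],P[8],0,0,0,0,0,P[9]]
def f(P):
    r=[]
    for q,p,T in D:
        a,R=FK(q,full(P),S); r+=list((a-p)*1000); M=R.as_matrix();t=T.as_matrix()
        r+=list((M[:,2]-t[:,0])*200)+list((M[:,0]-t[:,2])*200)
    return r+list(P[[1,3,5,7]]*20)
if __name__=='__main__':
    for zs in(0,180):
        s=least_squares(f,[.35,0,.5,0,.5,0,.4,0,0,zs]);print(s.cost,s.x);print(np.array(s.fun[:-4]).reshape(-1,9)[:,:3])
        if zs==180:pickle.dump((full(s.x),S),open('fk.pkl','wb'))
E
python3 fit.py
```

```text
44.95756668629219 [  0.2432  -0.001    0.4996  -0.0212   0.5184  -0.0118   0.4196  -0.0056
  -2.0993 177.977 ]
[[ 1.982   2.5238  1.1228]
 [ 0.2108 -0.0725 -1.1221]
 [ 0.4725 -0.0271 -1.307 ]
 [ 0.5743 -0.1406  0.4941]
 [ 0.4958 -0.1542  1.0394]
 [ 0.8629 -0.0449  0.2021]
 [ 0.3951  2.0284 -1.7675]
 [-0.2181 -1.5051  1.3382]]
44.957566686292786 [  0.2432  -0.001    0.4996  -0.0212   0.5184  -0.0118   0.4196  -0.0056
  -2.0993 177.977 ]
[[ 1.982   2.5238  1.1228]
 [ 0.2108 -0.0725 -1.1221]
 [ 0.4725 -0.0271 -1.307 ]
 [ 0.5743 -0.1406  0.4941]
 [ 0.4958 -0.1542  1.0394]
 [ 0.8629 -0.0449  0.2021]
 [ 0.3951  2.0284 -1.7675]
 [-0.2181 -1.5051  1.3382]]
```

```bash
cat > pl.py <<'E'
from h import *
from fk import FK
import pickle
P,S=pickle.load(open('fk.pkl','rb'))
lo=np.array([-163.93,-17.29,-79.2,3.27,-89.18,5.43,-154.24]);hi=np.array([163.93,119.83,71.16,140.29,269.18,117.66,154.24])
Rt=Ro.from_matrix(np.array([[0,0,1],[0,1,0],[1,0,0]],float)) # dummy
def fkt(q):
    p,R=FK(q,P,S);M=R.as_matrix();x=M[:,2];z=M[:,0];return p,Ro.from_matrix(np.c_[x,np.cross(z,x),z])
def err(q,tp,tR):
    p,R=fkt(q);return np.r_[(tp-p),(tR*R.inv()).as_rotvec()*.3]
def track(q,targets):
    Q=[];q=np.array(q,float);E=[]
    for tp,tR in targets:
        for _ in range(4):
            e=err(q,tp,tR);J=np.zeros((6,7))
            for i in range(7):
                d=np.zeros(7);d[i]=.05;J[:,i]=-(err(q+d,tp,tR)-e)/.05
            q=q+J.T@np.linalg.solve(J@J.T+1e-9*np.eye(6),e); q=np.clip(q,lo,hi)
        Q.append(q.copy());E.append(np.linalg.norm(err(q,tp,tR)))
    return np.array(Q),np.array(E)
NOSE=np.array([.1468,0,.0174]) # nose rel. reported TCP in scoop frame
PHI=30.
def scoop_pose(nose,yaw,th):
    """scoop nose at nose, heading yaw, nose-down th -> TCP pos, tool Rot"""
    Rs=Ro.from_euler('ZY',[yaw,th],degrees=True)
    L=lean(-90,PHI) # tool in level yaw0 scoop frame
    return np.array(nose)-Rs.apply(NOSE), Rs*L
E
python3 - <<'E'
from pl import *
np.set_printoptions(precision=1,suppress=True,linewidth=150)
p,R,o=pose();q=o['qpos']
print(fkt(q)[0].round(4),p)
n0=p+Ro.from_euler('z',-5,degrees=True).apply(NOSE);print('nose now',n0.round(4))
C=np.array([.640,-.0045])
for yaw in (0,20,40,60,80):
    T=[];u=np.array([np.cos(np.radians(yaw)),np.sin(np.radians(yaw))])
    n1=np.r_[C-.025*u,.195]
    for t in smooth(8):T.append(scoop_pose(n0+[0,0,.18*t],-5,0))
    for t in smooth(30):T.append(scoop_pose((n0+[0,0,.18])*(1-t)+t*n1,-5+(yaw+5)*t,0))
    for th in range(2,72,2):T.append(scoop_pose(n1,yaw,th))
    Q,E=track(q,T)
    m=np.minimum(Q-lo,hi-Q)
    print(yaw,'err',E.max().round(4),'at',E.argmax(),'min margin',m.min(),'joint',m.min(0),'maxstep',np.abs(np.diff(Q,axis=0)).max(0))
    print(Q[37],Q[-1])
E
```

```text
Traceback (most recent call last):
  File "pl.py", line 6, in <module>
    Rt=Ro.from_matrix(np.array([[0,0,1],[0,1,0],[1,0,0]],float)) # dummy
  File "scipy/spatial/transform/_rotation.pyx", line 1143, in scipy.spatial.transform._rotation.Rotation.from_matrix
ValueError: Non-positive determinant (left-handed or null coordinate frame) in rotation matrix 0: [[0. 0. 1.]
 [0. 1. 0.]
 [1. 0. 0.]].
```

```bash
sed -i '/^Rt=/d' pl.py; cat > sim1.py <<'E'
from pl import *
np.set_printoptions(precision=1,suppress=True,linewidth=150)
p,R,o=pose();q=o['qpos']
print(fkt(q)[0].round(4),p)
n0=p+Ro.from_euler('z',-5,degrees=True).apply(NOSE);print('nose now',n0.round(4))
C=np.array([.640,-.0045])
for yaw in (0,20,40,60,80):
    T=[];u=np.array([np.cos(np.radians(yaw)),np.sin(np.radians(yaw))])
    n1=np.r_[C-.025*u,.195]
    for t in smooth(8):T.append(scoop_pose(n0+[0,0,.18*t],-5,0))
    for t in smooth(30):T.append(scoop_pose((n0+[0,0,.18])*(1-t)+t*n1,-5+(yaw+5)*t,0))
    for th in range(2,72,2):T.append(scoop_pose(n1,yaw,th))
    Q,E=track(q,T)
    m=np.minimum(Q-lo,hi-Q)
    print(yaw,'err',E.max().round(4),'at',E.argmax(),'min margin',m.min(),'joint',m.min(0),'maxstep',np.abs(np.diff(Q,axis=0)).max(0))
    print(Q[37],Q[-1])
E
python3 sim1.py
```

```text
[ 0.5 -0.3  0. ] [ 0.5 -0.3  0. ]
nose now [ 0.7 -0.3  0. ]
0 err 0.1502 at 72 min margin 0.0 joint [102.    0.   53.7   8.3  56.9   0.   57.2] maxstep [3.  2.9 1.2 4.3 1.9 4.4 2.6]
[ 17.5 -17.3 -13.6 132.  -13.2  47.4 -79.7] [  3.6  40.5 -12.3  45.7   5.2 117.7 -96.3]
20 err 0.1388 at 72 min margin 0.0 joint [102.    0.   35.6  13.6  53.3   0.   69.4] maxstep [3.5 2.9 5.  3.5 2.7 4.4 3.1]
[ 46.4 -17.3 -19.2 126.7 -35.2  56.7 -27.1] [  3.7  39.8 -21.5  48.3  22.1 117.7 -78.6]
40 err 0.0786 at 72 min margin 0.0 joint [102.   10.2  39.1  14.9  54.9   0.   90. ] maxstep [3.5 2.9 4.4 2.3 2.5 4.4 2.9]
[ 55.3  -4.2 -21.7 115.2 -34.1  64.9  -2.5] [  2.8  36.1 -24.6  55.7  33.7 117.7 -60.6]
60 err 0.0014 at 72 min margin 0.0 joint [102.   11.4  47.   14.9  56.9   0.  108.7] maxstep [1.8 2.9 0.5 2.1 2.2 4.4 2.9]
[ 55.5  12.  -24.6  99.9 -26.2  72.9  10.1] [  4.6  31.5 -30.1  64.1  43.  117.7 -45.6]
80 err 0.0 at 4 min margin 11.375402553374691 joint [101.6  11.4  51.1  14.9  56.9  12.2 113. ] maxstep [1.6 2.9 0.7 2.1 2.  4.4 3.6]
[ 50.9  27.  -27.8  82.3 -16.5  82.9  18.3] [  3.   24.7 -27.6  72.8  46.  105.5 -29.8]
```

```bash
sed -i 's/(0,20,40,60,80)/(75,85,95,105)/; s/\.195\]/.2]/; s/range(2,72,2)/range(2,76,2)/' sim1.py; python3 sim1.py
```

```text
[ 0.5 -0.3  0. ] [ 0.5 -0.3  0. ]
nose now [ 0.7 -0.3  0. ]
75 err 0.0 at 4 min margin 5.700599933644682 joint [101.8  11.4  50.3  14.9  56.9   5.7 113. ] maxstep [1.6 2.9 0.7 2.1 2.1 4.4 3.4]
[ 52.5  23.2 -27.1  86.5 -19.   80.7  16.2] [  0.1  28.4 -27.5  68.9  48.7 112.  -34.6]
85 err 0.0 at 4 min margin 11.375402553374691 joint [101.4  11.4  50.8  14.9  56.9  12.6 113. ] maxstep [1.6 2.9 0.8 2.1 2.  4.4 3.7]
[ 49.1  30.4 -28.4  77.3 -14.1  86.3  20.1] [  0.1  24.4 -27.2  74.2  49.9 105.  -27.8]
95 err 0.0 at 4 min margin 11.375402553374691 joint [101.2  11.4  49.6  14.9  56.9  20.  113. ] maxstep [1.5 2.9 0.9 2.7 2.  4.4 4. ]
[ 44.8  37.3 -29.6  67.6  -9.4  92.4  24.2] [  0.9  20.3 -27.5  79.4  50.7  97.7 -21.1]
105 err 0.0 at 4 min margin 11.375402553374691 joint [100.9  11.4  48.7  14.9  56.9  18.5 113. ] maxstep [1.9 2.9 1.  3.2 2.  4.4 4.3]
[ 39.8  43.8 -30.5  57.5  -4.9  99.1  28.8] [  2.6  16.  -28.2  84.5  50.9  89.8 -14.2]
```

```bash
python3 - <<'E'
from pl import *
p,R,o=pose()
rows_for(p,R,[(p+[0,0,.18*t],R) for t in smooth(12)])
E
```

```text
max shift mm 22.2 comp 0.48 turn deg 0.00
[[[-0.08,0.04,0],[0,0,0]],[[-0.21,0.13,0],[0,0,0]],[[-0.32,0.18,0],[0,0,0]],[[-0.4,0.23,0],[0,0,0]],[[-0.46,0.26,0],[0,0,0]],[[-0.48,0.28,0],[0,0,0]],[[-0.48,0.28,0],[0,0,0]],[[-0.46,0.26,0],[0,0,0]],[[-0.4,0.23,0],[0,0,0]],[[-0.32,0.18,0],[0,0,0]]]
[[[-0.22,0.13,0],[0,0,0]],[[-0.07,0.04,0],[0,0,0]]]
12
p [ 0.5234 -0.2967  0.1925] x [ 0.496 -0.043 -0.867] z [-0.087 -0.996  0.   ] az z -94.97
```

Emit:
drive_tool(increments=[[[-0.08,0.04,0],[0,0,0]],[[-0.21,0.13,0],[0,0,0]],[[-0.32,0.18,0],[0,0,0]],[[-0.4,0.23,0],[0,0,0]],[[-0.46,0.26,0],[0,0,0]],[[-0.48,0.28,0],[0,0,0]],[[-0.48,0.28,0],[0,0,0]],[[-0.46,0.26,0],[0,0,0]],[[-0.4,0.23,0],[0,0,0]],[[-0.32,0.18,0],[0,0,0]]])

```text
time_s: 19.1
tool_pos: [0.5231, -0.2966, 0.1805]
tool_rot: [89.9, 60.1, -5.1]
force: [0.2, 0.3, -2.3]
grip_width: 0.0194
```

Emit:
drive_tool(increments=[[[-0.22,0.13,0],[0,0,0]],[[-0.07,0.04,0],[0,0,0]],[[0,0,0],[0,0,0]]])

```text
time_s: 19.4
tool_pos: [0.5233, -0.2966, 0.1924]
tool_rot: [90.0, 60.2, -5.0]
force: [-0.3, -0.2, -2.2]
grip_width: 0.0196
```

```bash
python3 - <<'E'
from pl import *
np.set_printoptions(precision=4,suppress=True)
p,R,o=pose();show(p,R);print(o['force'],o['grip_width'],o['qpos'],o['wrist_torque'])
s=snap('scene','s10.png');w=snap('wrist','w10.png')
Rs=R*lean(-90,PHI).inv()
nose=p+Rs.apply(NOSE)
pts=[nose]+[p+Rs.apply(NOSE+np.array(d)) for d in([0,.034,0],[0,-.034,0],[-.11,.0375,.031],[-.11,-.0375,.031])]
print(nose,proj(s,pts))
im=cv2.resize(s['frame'][120:320,60:280],None,fx=3,fy=3,interpolation=cv2.INTER_CUBIC)
for q in proj(s,pts): cv2.circle(im,tuple(np.round((q-[60,120]+.5)*3).astype(int)),2,(255,0,0),-1)
cv2.imwrite('pics/s10c.png',cv2.cvtColor(im,cv2.COLOR_RGB2BGR))
E
```

```text
p [ 0.5233 -0.2966  0.1924] x [ 0.496 -0.043 -0.867] z [-0.087 -0.996  0.   ] az z -94.97
[-0.3358 -0.1865 -2.2489] 0.019640817614734615 [ 60.7666  -6.3736 -21.9876 115.8884 -25.3113  47.1343 -42.9689] [ 0.1721  1.002  -0.0091]
[ 0.6695 -0.3093  0.2094] [[205.7985 252.2686]
 [219.9296 242.8738]
 [190.8594 262.2004]
 [180.1867 205.6735]
 [147.2733 223.7544]]
```

View pics/s10c.png

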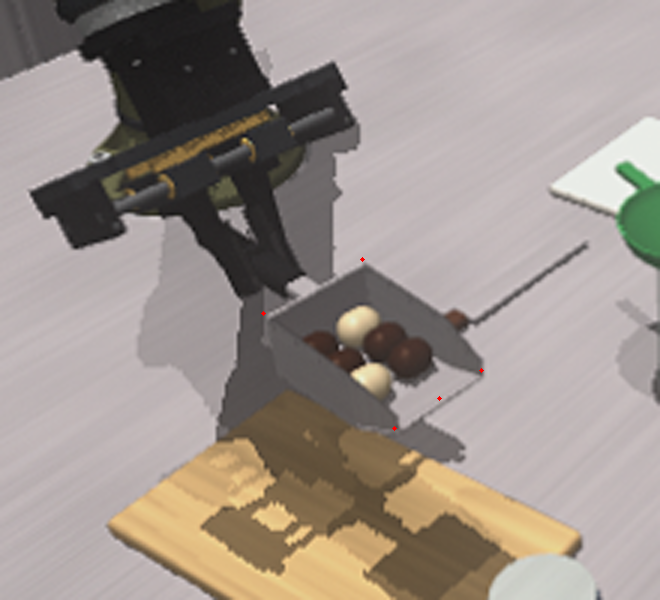

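View pics/w10.png

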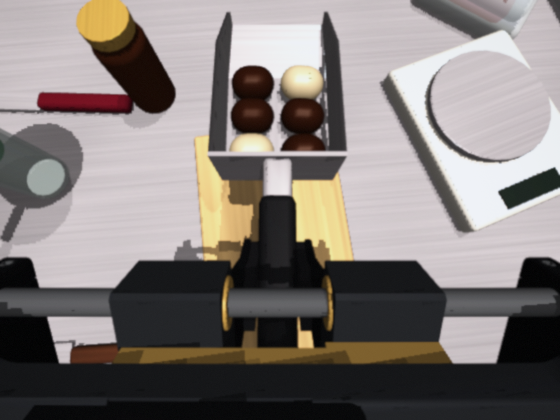

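```bash
python3 - <<'E'
from pl import *
np.set_printoptions(precision=4,suppress=True)
t=snap('top','t11.png');s=env.read_camera('scene')
hsv=cv2.cvtColor(t['frame'],cv2.COLOR_RGB2HSV);g=cv2.inRange(hsv,(45,80,15),(85,255,255));m=np.zeros_like(g);m[150:240,240:330]=g[150:240,240:330]
m=cv2.morphologyEx(m,cv2.MORPH_CLOSE,np.ones((15,15)))
o=cv2.morphologyEx(m,cv2.MORPH_OPEN,cv2.getStructuringElement(cv2.MORPH_ELLIPSE,(21,21)))
oc=max(cv2.findContours(o,cv2.RETR_EXTERNAL,cv2.CHAIN_APPROX_NONE)[0],key=cv2.contourArea)
el=cv2.fitEllipse(oc);print(el);P0=plane(t,*el[0],.168);print(P0,[np.linalg.norm(plane(t,*q[0],.168)-P0).round(3) for q in oc[::15]])
print('scene pred',proj(s,[P0]))
p,R,ob=pose()
Rs=R*lean(-90,PHI).inv();n0=p+Rs.apply(NOSE)
n1=np.array([P0[0],P0[1]-.025,.208])
T=[]
for t_ in smooth(30):T.append(scoop_pose(n0*(1-t_)+n1*t_,-5+95*t_,0))
Q,E=track(ob['qpos'],T);print(E.max(),Q[-1].round(1),np.abs(np.diff(Q,axis=0)).max(0).round(1))
rows_for(p,R,T)
im=cv2.resize(t['frame'][140:250,230:340],None,fx=5,fy=5,interpolation=cv2.INTER_CUBIC);cv2.imwrite('pics/t11c.png',np.clip(cv2.cvtColor(im,cv2.COLOR_RGB2BGR)*1.5,0,255).astype(np.uint8))
E
```

```text
((292.8158264160156, 186.17263793945312), (53.38438034057617, 54.452449798583984), 46.58159637451172)
[ 0.6417 -0.0052  0.168 ] [np.float64(0.06), np.float64(0.059), np.float64(0.057), np.float64(0.059), np.float64(0.061), np.float64(0.058), np.float64(0.058), np.float64(0.059), np.float64(0.059), np.float64(0.06), np.float64(0.06)]
scene pred [[289.7862 190.9063]]
1.1267353629336902e-13 [ 46.5  33.7 -28.4  71.6 -12.2  90.2  22. ] [1.3 2.2 0.8 2.4 1.4 2.1 3.9]
max shift mm 11.8 comp 0.24 turn deg 4.73
[[[0.01,-0.01,0],[-0.002,0.001,0.002]],[[0,-0.01,-0.01],[-0.007,0.003,0]],[[-0.01,-0.01,-0.01],[-0.01,0.006,0]],[[-0.01,-0.02,-0.02],[-0.014,0.009,0]],[[-0.01,-0.01,-0.02],[-0.018,0.01,0]],[[0,-0.01,-0.03],[-0.02,0.012,0]],[[0,0,-0.03],[-0.024,0.013,0]],[[0.01,0.02,-0.04],[-0.025,0.015,0]],[[0.02,0.03,-0.03],[-0.028,0.016,0]],[[0.03,0.06,-0.04],[-0.03,0.017,0]]]
[[[0.04,0.07,-0.03],[-0.031,0.018,0]],[[0.06,0.1,-0.03],[-0.032,0.019,0]],[[0.07,0.13,-0.02],[-0.034,0.019,0]],[[0.09,0.14,0],[-0.034,0.02,0]],[[0.1,0.18,0],[-0.034,0.019,0]],[[0.11,0.19,0.03],[-0.034,0.02,0]],[[0.12,0.21,0.04],[-0.034,0.02,0]],[[0.13,0.22,0.06],[-0.033,0.019,0]],[[0.13,0.24,0.08],[-0.033,0.019,0]],[[0.14,0.23,0.09],[-0.031,0.018,0]]]
[[[0.13,0.24,0.11],[-0.03,0.017,0]],[[0.13,0.22,0.13],[-0.027,0.016,0]],[[0.13,0.22,0.12],[-0.026,0.015,0]],[[0.11,0.2,0.13],[-0.023,0.013,0]],[[0.11,0.18,0.13],[-0.021,0.012,0]],[[0.09,0.15,0.12],[-0.017,0.01,0]],[[0.07,0.13,0.1],[-0.014,0.008,0]],[[0.05,0.09,0.07],[-0.011,0.006,0]],[[0.03,0.06,0.05],[-0.006,0.004,0]],[[0.02,0.02,0.02],[-0.003,0.001,0]]]
30
p [ 0.6417 -0.1768  0.1905] x [ 0.001  0.5   -0.866] z [1.    0.    0.001] az z 0.02
```

View pics/t11c.png

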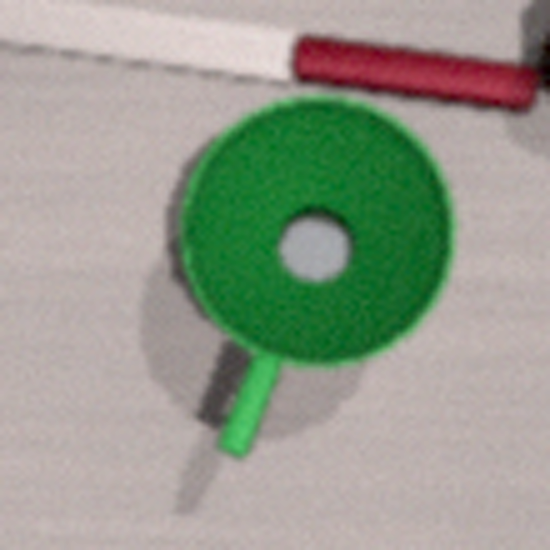

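Emit:
drive_tool(increments=[[[0.01,-0.01,0],[-0.002,0.001,0.002]],[[0,-0.01,-0.01],[-0.007,0.003,0]],[[-0.01,-0.01,-0.01],[-0.01,0.006,0]],[[-0.01,-0.02,-0.02],[-0.014,0.009,0]],[[-0.01,-0.01,-0.02],[-0.018,0.01,0]],[[0,-0.01,-0.03],[-0.02,0.012,0]],[[0,0,-0.03],[-0.024,0.013,0]],[[0.01,0.02,-0.04],[-0.025,0.015,0]],[[0.02,0.03,-0.03],[-0.028,0.016,0]],[[0.03,0.06,-0.04],[-0.03,0.017,0]]])

```text
time_s: 20.6
tool_pos: [0.5242, -0.2869, 0.1915]
tool_rot: [89.7, 59.9, 19.5]
force: [1.7, -0.2, -2.1]
grip_width: 0.0198
```

Emit:
drive_tool(increments=[[[0.04,0.07,-0.03],[-0.031,0.018,0]],[[0.06,0.1,-0.03],[-0.032,0.019,0]],[[0.07,0.13,-0.02],[-0.034,0.019,0]],[[0.09,0.14,0],[-0.034,0.02,0]],[[0.1,0.18,0],[-0.034,0.019,0]],[[0.11,0.19,0.03],[-0.034,0.02,0]],[[0.12,0.21,0.04],[-0.034,0.02,0]],[[0.13,0.22,0.06],[-0.033,0.019,0]],[[0.13,0.24,0.08],[-0.033,0.019,0]],[[0.14,0.23,0.09],[-0.031,0.018,0]]])

```text
time_s: 21.6
tool_pos: [0.5886, -0.2374, 0.1911]
tool_rot: [89.7, 60.1, 65.3]
force: [0.4, -0.1, -2.8]
grip_width: 0.0196
```

Emit:
drive_tool(increments=[[[0.13,0.24,0.11],[-0.03,0.017,0]],[[0.13,0.22,0.13],[-0.027,0.016,0]],[[0.13,0.22,0.12],[-0.026,0.015,0]],[[0.11,0.2,0.13],[-0.023,0.013,0]],[[0.11,0.18,0.13],[-0.021,0.012,0]],[[0.09,0.15,0.12],[-0.017,0.01,0]],[[0.07,0.13,0.1],[-0.014,0.008,0]],[[0.05,0.09,0.07],[-0.011,0.006,0]],[[0.03,0.06,0.05],[-0.006,0.004,0]],[[0.02,0.02,0.02],[-0.003,0.001,0]]])

```text
time_s: 22.6
tool_pos: [0.6426, -0.177, 0.1918]
tool_rot: [89.7, 60.1, 89.8]
force: [1.0, 0.6, -1.9]
grip_width: 0.0194
```

```bash
python3 - <<'E'
from pl import *
np.set_printoptions(precision=4,suppress=True)
p,R,o=pose();show(p,R);print(o['time_s'],o['force'],o['grip_width'],o['qpos'])
Rs=R*lean(-90,PHI).inv();n=p+Rs.apply(NOSE);print('nose',n,'scoop ZYX',Rs.as_euler('ZYX',degrees=True))
s=snap('scene','s12.png');t=snap('top','t12.png')
im=cv2.resize(s['frame'][90:260,180:380],None,fx=3.5,fy=3.5,interpolation=cv2.INTER_CUBIC)
cv2.imwrite('pics/s12c.png',cv2.cvtColor(im,cv2.COLOR_RGB2BGR))
im=cv2.resize(t['frame'][120:280,250:400],None,fx=3.5,fy=3.5,interpolation=cv2.INTER_CUBIC)
cv2.imwrite('pics/t12c.png',np.clip(cv2.cvtColor(im,cv2.COLOR_RGB2BGR)*1.5,0,255).astype(np.uint8))
E
```

```text
p [ 0.6426 -0.177   0.1918] x [ 0.002  0.499 -0.867] z [1.    0.001 0.003] az z 0.07
22.6 [ 1.0302  0.5604 -1.9053] 0.019436098934834018 [ 45.3962  33.8289 -26.7839  70.3269 -13.2492  90.0627  22.6194]
nose [ 0.6423 -0.0302  0.209 ] scoop ZYX [90.073   0.0605 -0.1667]
```

View pics/s12c.png

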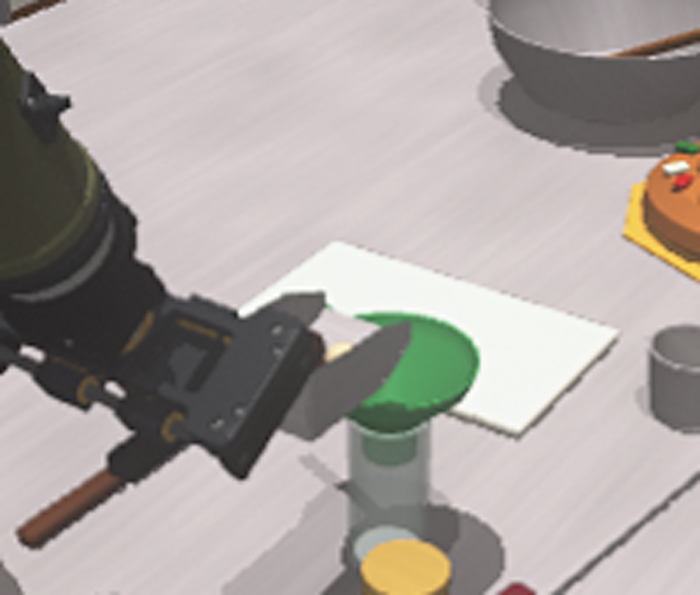

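View pics/t12c.png

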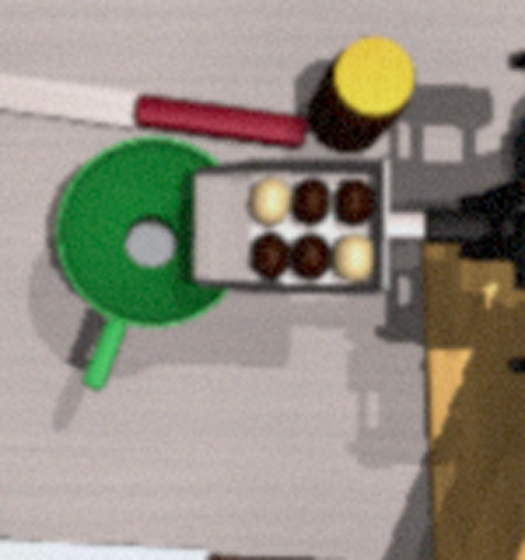

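```bash
cat > tilt.py <<'E'
from pl import *
import sys
np.set_printoptions(precision=4,suppress=True)
th1=float(sys.argv[1]);n=int(sys.argv[2]);N1=np.array([.6417,-.0052-float(sys.argv[3]),float(sys.argv[4])])
p,R,o=pose();Rs=R*lean(-90,PHI).inv();n0=p+Rs.apply(NOSE);e=Rs.as_euler('ZYX',degrees=True)
print('t',o['time_s'],'nose',n0.round(4),'zyx',e.round(1),'grip',round(o['grip_width'],4),'f',o['force'].round(1),'q',o['qpos'].round(0))
T=[scoop_pose(n0+(N1-n0)*t,90,e[1]+(th1-e[1])*t) for t in ease(n)]
rows_for(p,R,T)
E
cat > look.py <<'E'
from pl import *
import sys
t=snap('top','t%s.png'%sys.argv[1]);s=snap('scene','s%s.png'%sys.argv[1])
a=cv2.resize(t['frame'][130:250,250:400],None,fx=3,fy=3,interpolation=cv2.INTER_CUBIC)
b=cv2.resize(s['frame'][120:270,230:360],None,fx=2.6,fy=2.6,interpolation=cv2.INTER_CUBIC)
h=max(a.shape[0],b.shape[0]);f=lambda i:cv2.copyMakeBorder(i,0,h-i.shape[0],0,0,cv2.BORDER_CONSTANT)
im=np.hstack([f(np.clip(a*1.6,0,255).astype(np.uint8)),f(b)]);cv2.imwrite('pics/l%s.png'%sys.argv[1],cv2.cvtColor(im,cv2.COLOR_RGB2BGR))
E
python3 tilt.py 18 9 .027 .207
```

```text
t 22.7 nose [ 0.6421 -0.0306  0.2089] zyx [90.   0.1 -0.1] grip 0.0196 f [-0.2  0.2 -2.7] q [ 45.  34. -27.  70. -13.  90.  23.]
max shift mm 5.2 comp 0.12 turn deg 2.05
[[[-0.11,0.05,0],[0.001,0.001,-0.017]],[[-0.12,0.04,0],[0,0,-0.016]],[[-0.11,0.05,-0.01],[0,0,-0.017]],[[-0.12,0.04,0],[0,0,-0.016]],[[-0.11,0.05,0],[0,0,-0.017]],[[-0.12,0.05,0],[0,0,-0.017]],[[-0.11,0.05,0],[0,0,-0.016]],[[-0.11,0.04,0],[0,0,-0.017]],[[-0.12,0.05,0],[0,0,-0.016]]]
9
p [ 0.6418 -0.1772  0.236 ] x [-0.     0.209 -0.978] z [ 1. -0. -0.] az z -0.03
```

Emit:
drive_tool(increments=[[[-0.11,0.05,0],[0.001,0.001,-0.017]],[[-0.12,0.04,0],[0,0,-0.016]],[[-0.11,0.05,-0.01],[0,0,-0.017]],[[-0.12,0.04,0],[0,0,-0.016]],[[-0.11,0.05,0],[0,0,-0.017]],[[-0.12,0.05,0],[0,0,-0.017]],[[-0.11,0.05,0],[0,0,-0.016]],[[-0.11,0.04,0],[0,0,-0.017]],[[-0.12,0.05,0],[0,0,-0.016]]])

```text
time_s: 23.6
tool_pos: [0.6418, -0.1769, 0.2364]
tool_rot: [90.1, 78.1, 90.1]
force: [-1.1, -0.4, -2.2]
grip_width: 0.0192
```

```bash
python3 look.py 13; python3 tilt.py 24 6 .027 .205
```

```text
t 23.7 nose [ 0.6424 -0.0295  0.2091] zyx [90.1 18.  -0.1] grip 0.0198 f [ 0.4  0.2 -1.5] q [ 37.  25. -25.  72.  -1.  88.  14.]
max shift mm 2.0 comp 0.05 turn deg 1.08
[[[-0.04,0.01,-0.01],[0.002,0.001,-0.008]],[[-0.05,0.01,0],[0,0,-0.009]],[[-0.04,0.02,-0.01],[0,0,-0.008]],[[-0.05,0.01,0],[0,0,-0.008]],[[-0.04,0.01,0],[0,0,-0.009]],[[-0.04,0.01,-0.01],[0,0,-0.008]]]
6
p [ 0.6415 -0.1735  0.2486] x [-0.001  0.105 -0.995] z [ 1.    -0.001 -0.001] az z -0.05
```

View pics/l13.png

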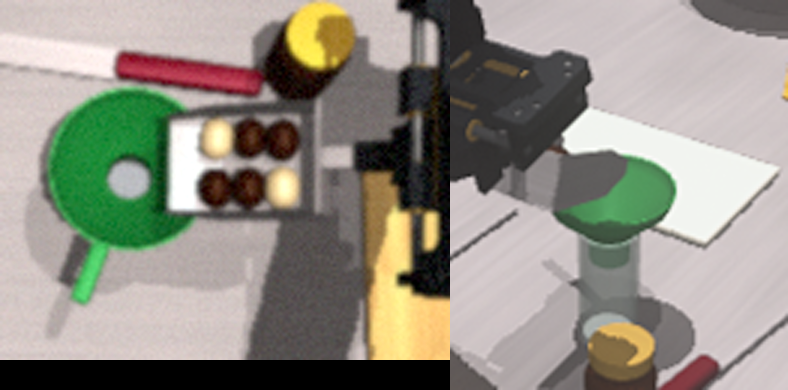

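Emit:
drive_tool(increments=[[[-0.04,0.01,-0.01],[0.002,0.001,-0.008]],[[-0.05,0.01,0],[0,0,-0.009]],[[-0.04,0.02,-0.01],[0,0,-0.008]],[[-0.05,0.01,0],[0,0,-0.008]],[[-0.04,0.01,0],[0,0,-0.009]],[[-0.04,0.01,-0.01],[0,0,-0.008]]])

```text
time_s: 24.3
tool_pos: [0.6407, -0.1759, 0.247]
tool_rot: [91.7, 84.0, 91.4]
force: [0.7, 0.4, -2.1]
grip_width: 0.0192
```

```bash
python3 look.py 14; python3 tilt.py 29 5 .027 .205
```

```text
t 24.4 nose [ 0.6413 -0.0336  0.2038] zyx [89.9 24.   0.1] grip 0.0195 f [-0.4  0.1 -1.3] q [ 34.  23. -25.  73.   3.  87.  11.]
max shift mm 3.2 comp 0.07 turn deg 1.08
[[[-0.06,0.03,0.01],[-0.001,-0.001,-0.008]],[[-0.07,0.04,0],[0,0,-0.009]],[[-0.06,0.03,0],[0,0,-0.008]],[[-0.07,0.03,0],[0,0,-0.009]],[[-0.07,0.04,0.01],[0,0,-0.008]]]
5
p [ 0.6418 -0.1689  0.2612] x [ 0.     0.017 -1.   ] z [ 1.    -0.001  0.   ] az z -0.04
```

View pics/l14.png

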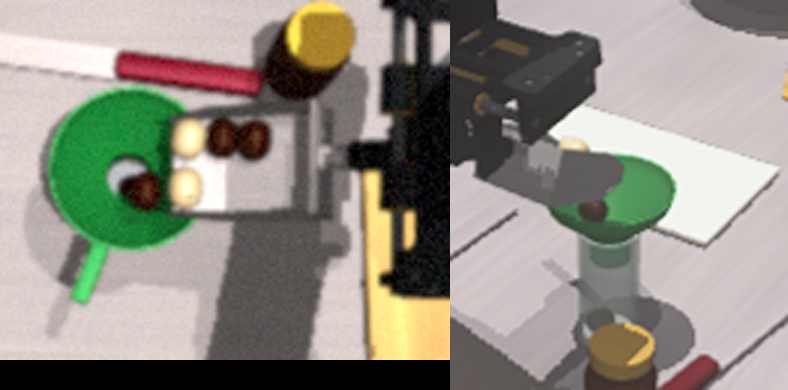

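Emit:
drive_tool(increments=[[[0,0,0],[0,0,0]],[[0,0,0],[0,0,0]],[[0,0,0],[0,0,0]]])

```text
time_s: 24.7
tool_pos: [0.6405, -0.1766, 0.2465]
tool_rot: [91.9, 83.9, 91.6]
force: [0.7, 0.5, -2.0]
grip_width: 0.0194
```

```bash
python3 look.py 15; python3 tilt.py 27 3 .03 .205
```

```text
t 24.8 nose [ 0.6411 -0.0352  0.2029] zyx [89.8 23.9  0.2] grip 0.0197 f [-0.1 -0.9 -2.2] q [ 34.  23. -25.  73.   3.  87.  11.]
max shift mm 3.5 comp 0.08 turn deg 1.11
[[[-0.08,0.03,0.02],[-0.002,-0.001,-0.009]],[[-0.08,0.03,0],[0,0,-0.008]],[[-0.07,0.02,0.01],[0,0,-0.009]]]
3
p [ 0.6418 -0.1741  0.256 ] x [-0.001  0.051 -0.999] z [ 1.    -0.001 -0.001] az z -0.04
```

View pics/l15.png

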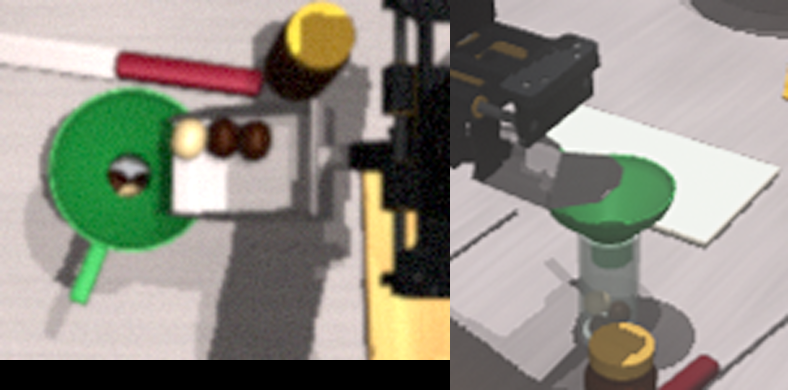

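Three pieces (two dark, one white) are down in the jar; the other row waits at the nose. I'll tilt a little more.

Emit:
drive_tool(increments=[[[-0.08,0.03,0.02],[-0.002,-0.001,-0.009]],[[-0.08,0.03,0],[0,0,-0.008]],[[-0.07,0.02,0.01],[0,0,-0.009]]])

```text
time_s: 25.1
tool_pos: [0.6421, -0.1732, 0.2569]
tool_rot: [90.0, 87.1, 90.0]
force: [-0.2, -0.1, -1.7]
grip_width: 0.0193
```

```bash
python3 look.py 16; python3 tilt.py 30 3 .03 .205
```

```text
t 25.2 nose [ 0.6423 -0.0331  0.2061] zyx [90.1 27.1 -0.1] grip 0.0194 f [-0.7  0.1 -1.5] q [ 32.  22. -25.  73.   6.  88.   9.]
max shift mm 2.1 comp 0.05 turn deg 0.97
[[[-0.05,0.01,-0.01],[0.001,0,-0.008]],[[-0.05,0,-0.01],[0,0,-0.008]],[[-0.05,0.01,0],[0,0.001,-0.008]]]
3
p [ 0.6418 -0.1711  0.2635] x [-0.001  0.001 -1.   ] z [ 1.     0.    -0.001] az z 0.02
```

View pics/l16.png

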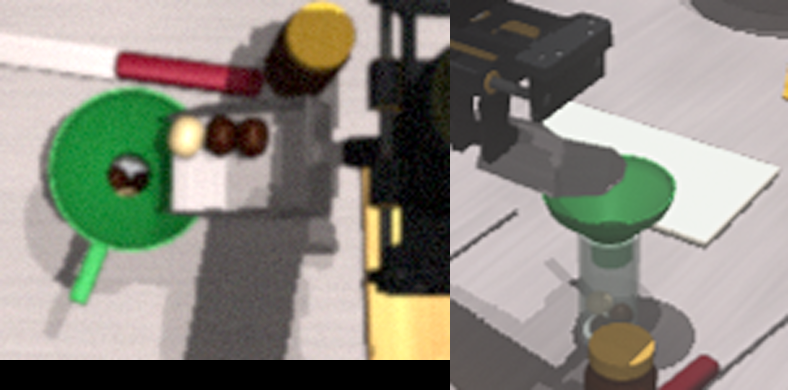

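Emit:
drive_tool(increments=[[[-0.05,0.01,-0.01],[0.001,0,-0.008]],[[-0.05,0,-0.01],[0,0,-0.008]],[[-0.05,0.01,0],[0,0.001,-0.008]],[[-0.05,0.01,0],[0,0,-0.008]]])

```text
time_s: 25.6
tool_pos: [0.6412, -0.1725, 0.2644]
tool_rot: [-99.7, 89.0, -99.8]
force: [-0.5, 0.3, -1.5]
grip_width: 0.0195
```

```bash
python3 look.py 17; python3 tilt.py 35 4 .03 .205
```

```text
t 25.7 nose [ 0.6414 -0.0364  0.2044] zyx [90.  30.9  0.1] grip 0.0192 f [-0.4 -0.4 -1.1] q [ 30.  21. -24.  74.   9.  88.   7.]
max shift mm 3.2 comp 0.07 turn deg 1.09
[[[-0.06,0.03,0],[0,-0.001,-0.009]],[[-0.07,0.04,0],[0,0,-0.008]],[[-0.06,0.03,0],[0,0,-0.009]],[[-0.07,0.04,0],[0,0,-0.008]]]
4
p [ 0.6415 -0.1652  0.275 ] x [ 0.    -0.087 -0.996] z [ 1. -0.  0.] az z -0.02
```

View pics/l17.png

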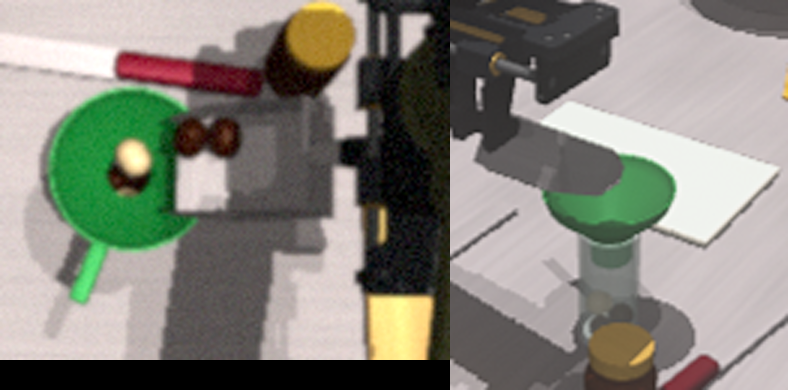

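Emit:
drive_tool(increments=[[[0,0,0],[0,0,0]],[[-0.06,0.03,0],[0,-0.001,-0.009]],[[-0.07,0.04,0],[0,0,-0.008]],[[-0.06,0.03,0],[0,0,-0.009]]])

```text
time_s: 26.1
tool_pos: [0.6412, -0.1682, 0.2721]
tool_rot: [-90.3, 85.9, -90.4]
force: [0.7, 0.2, -1.3]
grip_width: 0.0197
```

```bash
python3 look.py 18; python3 tilt.py 38 4 .03 .205
```

```text
t 26.2 nose [ 0.6416 -0.035   0.2048] zyx [90. 34. -0.] grip 0.0198 f [-0.2 -0.3 -0.9] q [ 28.  20. -24.  74.  12.  88.   4.]
max shift mm 2.7 comp 0.06 turn deg 1.08
[[[-0.06,0.02,0],[0,0,-0.008]],[[-0.06,0.03,0],[0,0,-0.009]],[[-0.06,0.02,0],[0,0,-0.008]],[[-0.06,0.03,0],[0,0,-0.008]]]
4
p [ 0.6416 -0.1615  0.2817] x [ 0.    -0.139 -0.99 ] z [1. 0. 0.] az z 0.02
```

View pics/l18.png

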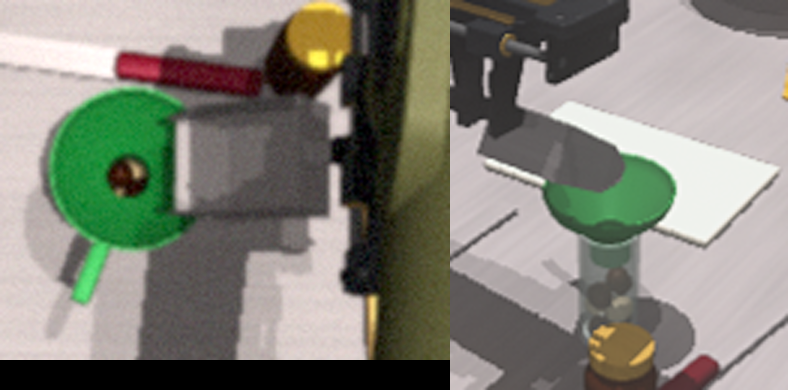

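```bash
python3 - <<'E'
import cv2,numpy as np
a=cv2.imread('pics/t18.png')[155:215,260:370];b=cv2.imread('pics/s18.png')[165:255,260:330]
a=np.clip(cv2.resize(a,None,fx=5,fy=5,interpolation=cv2.INTER_CUBIC)*2.5,0,255).astype(np.uint8);b=cv2.resize(b,None,fx=5,fy=5,interpolation=cv2.INTER_CUBIC);b=np.clip(b*1.4,0,255).astype(np.uint8)
a=cv2.copyMakeBorder(a,0,450-300,0,0,cv2.BORDER_CONSTANT)
cv2.imwrite('pics/z18.png',np.hstack([a[:,:440],b]))
E
```

```text
(no output)
```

View pics/z18.png

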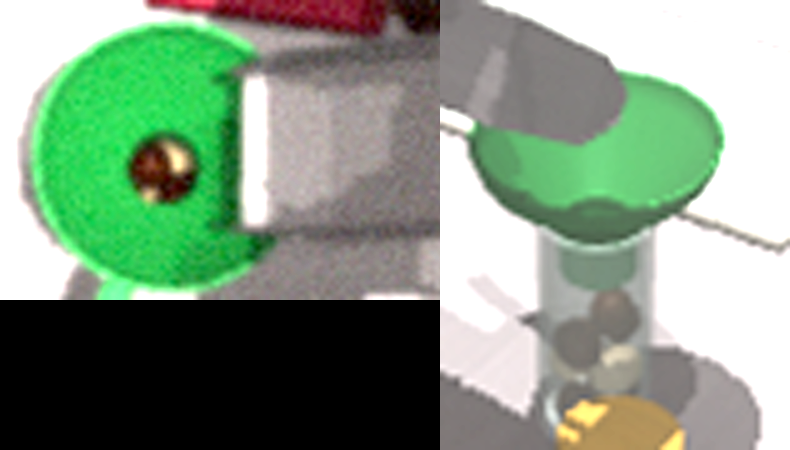

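```bash
python3 - <<'E'
from pl import *
p,R,o=pose();Rs=R*lean(-90,PHI).inv();n0=p+Rs.apply(NOSE);e=Rs.as_euler('ZYX',degrees=True)
T=[]
n1=np.array([.6417,-.065,.215])
for t in smooth(8):T.append(scoop_pose(n0*(1-t)+n1*t,90,e[1]*(1-t)))
pT,RT=T[-1]
g=np.array([.5234,-.2967,.1])
for t in smooth(24):
    P0=pT*(1-t)+np.array([.5234,-.2967,.1925-.06*max(0,(t-.5)/.5)])*t
    T.append((P0,scoop_pose([0,0,0],90-95*t,0)[1]))
Q,E=track(o['qpos'],T);print(E.max(),Q[-1].round(1),np.abs(np.diff(Q,axis=0)).max(0).round(1),np.minimum(Q-lo,hi-Q).min(0).round(0))
rows_for(p,R,T)
E
```

```text
2.708742194218721e-12 [ 55.7  -2.2 -16.9 119.5 -27.6  40.9 -38.6] [3.6 3.2 0.9 3.3 4.7 3.2 4. ] [107.  15.  53.  21.  59.  25. 116.]
max shift mm 16.7 comp 0.32 turn deg 6.24
[[[0.08,-0.07,0],[0,0,0.012]],[[0.2,-0.18,0],[0,0,0.032]],[[0.29,-0.24,0],[0,0,0.046]],[[0.32,-0.27,0],[0,0,0.052]],[[0.3,-0.26,0],[0,0,0.052]],[[0.25,-0.22,0],[0,0,0.045]],[[0.17,-0.16,0],[0,0,0.032]],[[0.06,-0.06,0],[0,0,0.013]],[[0,-0.01,-0.01],[0.004,-0.002,0]],[[-0.02,-0.02,-0.05],[0.01,-0.006,0]]]
[[[-0.02,-0.05,-0.06],[0.016,-0.009,0]],[[-0.03,-0.07,-0.09],[0.021,-0.012,0]],[[-0.05,-0.08,-0.1],[0.026,-0.015,0]],[[-0.05,-0.1,-0.11],[0.03,-0.018,0]],[[-0.06,-0.13,-0.12],[0.034,-0.019,0]],[[-0.08,-0.14,-0.11],[0.037,-0.022,0]],[[-0.08,-0.16,-0.1],[0.039,-0.022,0]],[[-0.1,-0.17,-0.09],[0.041,-0.024,0]],[[-0.1,-0.19,-0.07],[0.042,-0.024,0]],[[-0.1,-0.2,-0.05],[0.043,-0.025,0]]]
[[[-0.01,-0.25,-0.03],[0.043,-0.025,0]],[[0,-0.26,0],[0.042,-0.024,0]],[[0.02,-0.27,0.01],[0.041,-0.024,0]],[[0.04,-0.26,0.04],[0.039,-0.023,0]],[[0.06,-0.24,0.06],[0.037,-0.021,0]],[[0.07,-0.24,0.06],[0.033,-0.019,0]],[[0.07,-0.21,0.07],[0.031,-0.018,0]],[[0.08,-0.18,0.07],[0.026,-0.015,0]],[[0.06,-0.15,0.06],[0.021,-0.012,0]],[[0.06,-0.11,0.05],[0.016,-0.01,0]]]
[[[0.04,-0.07,0.04],[0.01,-0.005,0]],[[0.01,-0.02,0.01],[0.004,-0.002,0]]]
32
p [ 0.5234 -0.2968  0.1325] x [ 0.499 -0.043 -0.866] z [-0.088 -0.996 -0.001] az z -95.03
```

Emit:
drive_tool(increments=[[[0.08,-0.07,0],[0,0,0.012]],[[0.2,-0.18,0],[0,0,0.032]],[[0.29,-0.24,0],[0,0,0.046]],[[0.32,-0.27,0],[0,0,0.052]],[[0.3,-0.26,0],[0,0,0.052]],[[0.25,-0.22,0],[0,0,0.045]],[[0.17,-0.16,0],[0,0,0.032]],[[0.06,-0.06,0],[0,0,0.013]],[[0,-0.01,-0.01],[0.004,-0.002,0]],[[-0.02,-0.02,-0.05],[0.01,-0.006,0]]])

```text
time_s: 27.2
tool_pos: [0.6394, -0.2141, 0.1976]
tool_rot: [89.9, 59.9, 87.9]
force: [0.1, 1.2, -1.5]
grip_width: 0.0195
```

```bash
python3 look.py 19; python3 tilt.py 0 1 .03 .205 | head -1
```

```text
t 27.3 nose [ 0.6441 -0.0676  0.2162] zyx [88.   0.  -0.1] grip 0.0193 f [ 0.3  0.  -1.8] q [ 47.  35. -25.  68. -13.  92.  23.]
```

View pics/l19.png

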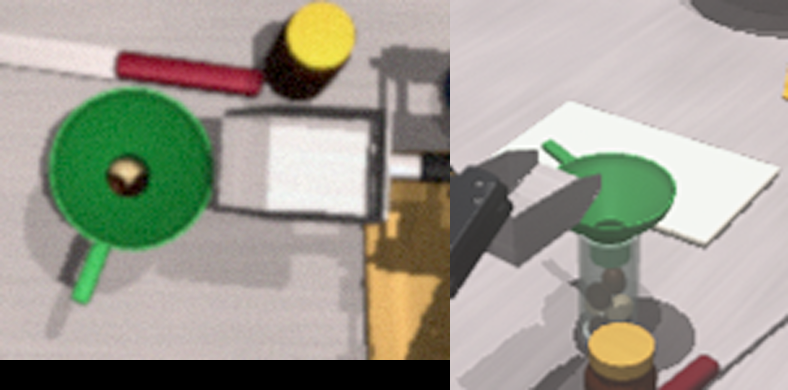

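The scoop is empty and the funnel clear, with the pieces visible low in the jar below the spout. Now the scoop goes back to the board.

Emit:
drive_tool(increments=[[[-0.02,-0.05,-0.06],[0.016,-0.009,0]],[[-0.03,-0.07,-0.09],[0.021,-0.012,0]],[[-0.05,-0.08,-0.1],[0.026,-0.015,0]],[[-0.05,-0.1,-0.11],[0.03,-0.018,0]],[[-0.06,-0.13,-0.12],[0.034,-0.019,0]],[[-0.08,-0.14,-0.11],[0.037,-0.022,0]],[[-0.08,-0.16,-0.1],[0.039,-0.022,0]],[[-0.1,-0.17,-0.09],[0.041,-0.024,0]],[[-0.1,-0.19,-0.07],[0.042,-0.024,0]],[[-0.1,-0.2,-0.05],[0.043,-0.025,0]]])

```text
time_s: 28.3
tool_pos: [0.5813, -0.2562, 0.1952]
tool_rot: [90.0, 60.0, 42.0]
force: [-0.4, 0.2, -2.0]
grip_width: 0.0192
```

Emit:
drive_tool(increments=[[[-0.01,-0.25,-0.03],[0.043,-0.025,0]],[[0,-0.26,0],[0.042,-0.024,0]],[[0.02,-0.27,0.01],[0.041,-0.024,0]],[[0.04,-0.26,0.04],[0.039,-0.023,0]],[[0.06,-0.24,0.06],[0.037,-0.021,0]],[[0.07,-0.24,0.06],[0.033,-0.019,0]],[[0.07,-0.21,0.07],[0.031,-0.018,0]],[[0.08,-0.18,0.07],[0.026,-0.015,0]],[[0.06,-0.15,0.06],[0.021,-0.012,0]],[[0.06,-0.11,0.05],[0.016,-0.01,0]]])

```text
time_s: 29.3
tool_pos: [0.5241, -0.2955, 0.1357]
tool_rot: [89.8, 60.0, -3.5]
force: [0.8, -0.6, -2.2]
grip_width: 0.0194
```

Emit:
drive_tool(increments=[[[0.04,-0.07,0.04],[0.01,-0.005,0]],[[0.01,-0.02,0.01],[0.004,-0.002,0]],[[0,0,0],[0,0,0]]])

```text
time_s: 29.6
tool_pos: [0.5225, -0.2982, 0.1322]
tool_rot: [90.1, 60.0, -5.1]
force: [-0.8, 0.1, -1.0]
grip_width: 0.0193
```

```bash
python3 - <<'E'
from pl import *
p,R,o=pose();show(p,R);Rs=R*lean(-90,PHI).inv();e=Rs.as_euler('ZYX',degrees=True);print(o['time_s'],e.round(2),o['force'].round(1),o['grip_width'])
g=np.array([.5234,-.2967,.018]);Rg=lean(-94.97,30)
T=[(p*(1-t)+g*t,Ro.from_rotvec((Rg*R.inv()).as_rotvec()*t)*R) for t in smooth(9)]
rows_for(p,R,T)
s=snap('scene','s20.png');t=snap('top','t20.png')
im=cv2.resize(s['frame'][150:360,60:300],None,fx=2.8,fy=2.8,interpolation=cv2.INTER_CUBIC)
pts=[p+Rs.apply(NOSE+np.array(d)) for d in([0,.034,0],[0,-.034,0],[-.11,.0375,.031],[-.11,-.0375,.031])]
for q in proj(s,pts): cv2.circle(im,tuple(np.round((q-[60,150]+.5)*2.8).astype(int)),2,(255,0,0),-1)
cv2.imwrite('pics/s20c.png',cv2.cvtColor(im,cv2.COLOR_RGB2BGR))
E
```

```text
p [ 0.5225 -0.2982  0.1322] x [ 0.498 -0.044 -0.866] z [-0.09  -0.996 -0.001] az z -95.16
29.6 [-5.16  0.01  0.04] [-0.8  0.1 -1. ] 0.01930267592140391
max shift mm 18.8 comp 0.41 turn deg 0.12
[[[0.09,-0.05,0],[0,0,0]],[[0.22,-0.13,0],[0,0,0]],[[0.33,-0.19,-0.01],[0,0,0]],[[0.4,-0.22,-0.01],[-0.001,0,0]],[[0.41,-0.23,0],[0,0,0]],[[0.39,-0.22,-0.01],[0,0,0]],[[0.33,-0.19,0],[0,0,0]],[[0.23,-0.13,-0.01],[-0.001,0,0]],[[0.08,-0.05,0],[0,0.001,0]]]
9
p [ 0.5233 -0.2966  0.0181] x [ 0.498 -0.042 -0.866] z [-0.085 -0.996 -0.   ] az z -94.89
```

View pics/s20c.png

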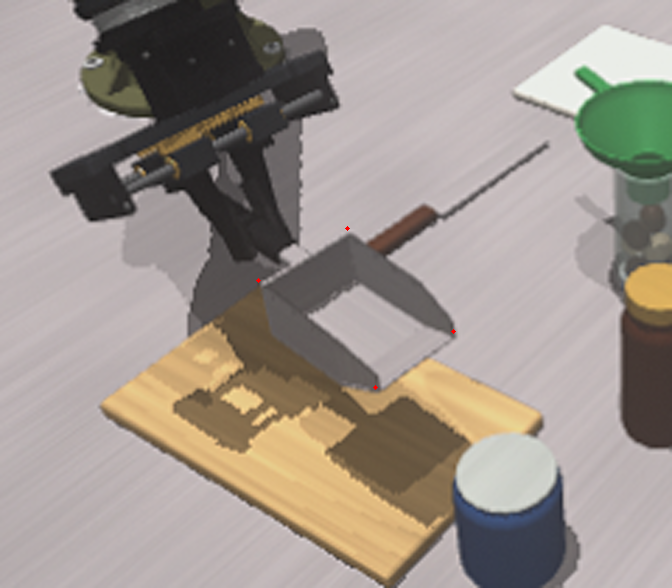

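Emit:
drive_tool(increments=[[[0.09,-0.05,0],[0,0,0]],[[0.22,-0.13,0],[0,0,0]],[[0.33,-0.19,-0.01],[0,0,0]],[[0.4,-0.22,-0.01],[-0.001,0,0]],[[0.41,-0.23,0],[0,0,0]],[[0.39,-0.22,-0.01],[0,0,0]],[[0.33,-0.19,0],[0,0,0]],[[0.23,-0.13,-0.01],[-0.001,0,0]],[[0.08,-0.05,0],[0,0.001,0]],[[0,0,0],[0,0,0]]])

```text
time_s: 30.7
tool_pos: [0.523, -0.2968, 0.0169]
tool_rot: [90.2, 60.1, -4.8]
force: [0.2, 0.5, -1.5]
grip_width: 0.0193
```

Emit:
drive_tool(increments=[[[0.04,-0.02,0],[0,0,0]],[[0.04,-0.02,0],[0,0,0]],[[0.03,-0.02,0],[0,0,0]],[[0,0,0],[0,0,0]]])

```text
time_s: 31.1
tool_pos: [0.5235, -0.2971, 0.0129]
tool_rot: [90.0, 60.0, -4.9]
force: [0.1, 0.2, -1.2]
grip_width: 0.0193
```

Emit:
drive_tool(increments=[[[0.02,-0.01,0],[0,0,0]],[[0.02,-0.01,0],[0,0,0]],[[0,0,0],[0,0,0]]])

```text
time_s: 31.4
tool_pos: [0.5243, -0.2976, 0.0121]
tool_rot: [90.0, 59.9, -5.0]
force: [-3.9, 1.1, 5.7]
grip_width: 0.0194
```

```bash
python3 - <<'E'
from pl import *
p,R,o=pose();show(p,R);print(o['force'].round(2),o['wrist_torque'].round(2),o['grip_width'])
E
```

```text
p [ 0.5243 -0.2976  0.0121] x [ 0.499 -0.043 -0.865] z [-0.086 -0.996  0.   ] az z -94.93
[-3.87  1.09  5.66] [0.35 0.41 0.18] 0.01941973551468233
```

Contact with the board (5.7 N). Release, opening only part-way, then back off along the tool.

Emit:
drive_tool(increments=[[[-0.01,0,0],[0,0,0]],[[0,0,0],[0,0,0]],[[0,0,0],[0,0,0]],[[0,0,0],[0,0,0]],[[0,0,0],[0,0,0]],[[0,0,0],[0,0,0]]], hand=0.2)

```text
time_s: 32.0
tool_pos: [0.5232, -0.2969, 0.0111]
tool_rot: [90.1, 60.0, -4.8]
force: [0.1, 0.4, -0.0]
grip_width: 0.0508
```

Emit:
drive_tool(increments=[[[-0.15,0,0],[0,0,0]],[[-0.4,0,0],[0,0,0]],[[-0.6,0,0],[0,0,0]],[[-0.8,0,0],[0,0,0]],[[-0.6,0,0],[0,0,0]],[[-0.4,0,0],[0,0,0]],[[-0.2,0,0],[0,0,0]],[[0,0,0],[0,0,0]],[[0,0,0],[0,0,0]]])

```text
time_s: 32.9
tool_pos: [0.4605, -0.2913, 0.1198]
tool_rot: [90.1, 60.1, -4.8]
force: [0.4, -0.6, 0.5]
grip_width: 0.0521
```

```bash
python3 - <<'E'
from pl import *
p,R,o=pose();show(p,R);print(o['time_s'],o['force'].round(2),o['grip_width'])
s=snap('scene','s21.png');t=snap('top','t21.png')
cv2.imwrite('pics/s21b.png',cv2.cvtColor(np.clip(s['frame']*1.2,0,255).astype(np.uint8),cv2.COLOR_RGB2BGR))
cv2.imwrite('pics/t21b.png',cv2.cvtColor(np.clip(t['frame']*1.7,0,255).astype(np.uint8),cv2.COLOR_RGB2BGR))
b=s['frame'][150:260,250:340];b=cv2.resize(b,None,fx=5,fy=5,interpolation=cv2.INTER_CUBIC);cv2.imwrite('pics/s21j.png',cv2.cvtColor(np.clip(b*1.3,0,255).astype(np.uint8),cv2.COLOR_RGB2BGR))
E
```

```text
p [ 0.4605 -0.2913  0.1198] x [ 0.497 -0.042 -0.867] z [-0.085 -0.996 -0.001] az z -94.90
32.9 [ 0.39 -0.61  0.53] 0.05208337689585491
```

View pics/s21b.png

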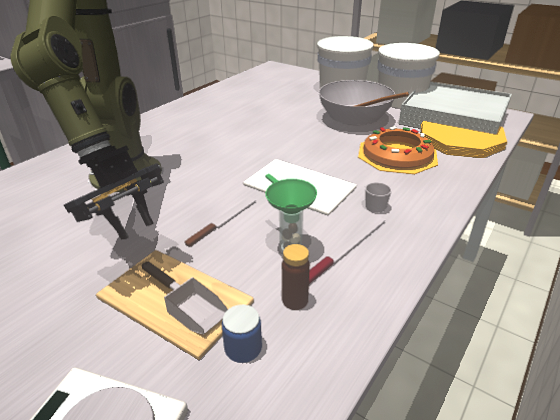

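View pics/t21b.png

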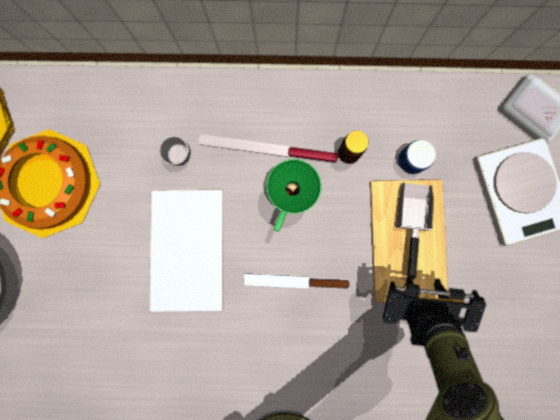

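View pics/s21j.png

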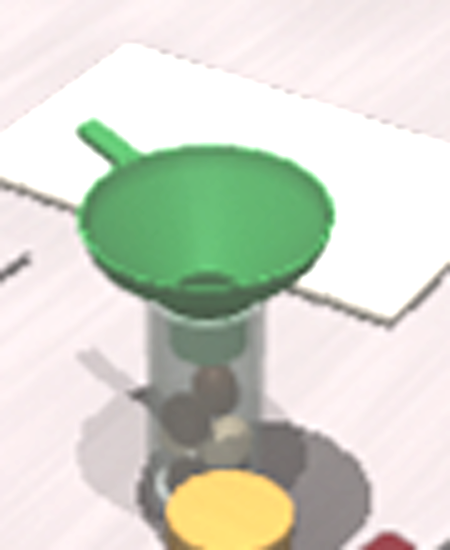

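```bash
python3 - <<'E'
import cv2,numpy as np
a=cv2.imread('pics/t21.png')[155:215,260:325]
a=np.clip(cv2.resize(a,None,fx=9,fy=9,interpolation=cv2.INTER_CUBIC)*2.2,0,255).astype(np.uint8)
cv2.imwrite('pics/z21.png',a)
from h import *
t=env.read_camera('top')
for z,r in ((.12,.016),(.092,.016),(.06,.0145)):
    q=proj(t,[[.640,-.0045,z],[.640+r,-.0045,z]]);print(z,q[0],np.linalg.norm(q[1]-q[0]))
E
```

```text
0.12 [292.13228352 189.44065165] 7.022762614651488
0.092 [291.94988467 190.80040472] 6.849500890185913
0.06 [291.75225764 192.27365538] 6.037800811461244
```

View pics/z21.png

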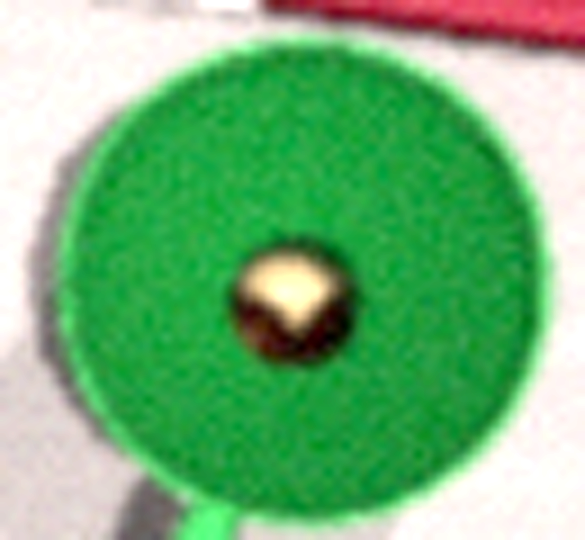

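```bash
python3 -c "
from cell import env
print(env.get_obs()['time_s']);print(env.sign_off())"
```

```text
33.05
the job is handed in; nothing more can be done
None
```

The job is handed in at 33.05 s. The funnel stands in the jar, the chocolates were poured through it, and the empty scoop lies flat on the wooden board where it started.

**What I did:** I set the funnel by its handle into the jar mouth, pressing until about 4 N of contact showed. I then took the scoop with the wrist leaning back 30 degrees. It poured across the arm's reach, tilting slowly to 34 degrees about the nose, and I laid it back until it met the board.

**Last checks:**
- **Scoop:** it looks empty in both views.
- **Funnel:** the cone and throat look clear from above, and the funnel sits centred.
- **Jar:** it is upright.
- **Other things:** they look unmoved, and no chocolate is loose on the table.
- **Gripper:** it was clear of everything at the end.

**What failed or disagreed:**
- **Missed grasp:** the first close on the funnel handle caught nothing. The pictures showed the fingertips about 30 mm short of the reported tool point. I allowed for that from then on, and both grasps held.
- **Camera offsets:** the scene and wrist cameras were 1 to 4 mm off the top one.
- **Chocolate count:** the full brown jar hides the bottom of the glass jar, so I did not count all six in the last picture. I saw each one leave the scoop in the pictures, and none was anywhere else.

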